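# Lock the carton stop on the packing bench with its quarter-turn thumbscrew

## Task

Fasten the carton stop to its rail: take the winged thumbscrew from the grey holder, put it down through the slot in the stop's foot, slide the stop along and feel for the hidden slot in the rail below until the screw drops through both, then with its collar down flat on the foot give the screw a quarter turn (either way) to lock it and let go. Be gentle: never force the screw against the foot or the rail (a few newtons do; 40 N is too much), and leave the round-headed pin in the holder.

Things in the scene. Friction and masses are not known exactly. Their poses are not given: they have to be found in the camera images.
- rail: fixed steel channel on the bench, 260 long, 64 wide at its foot, 44 mm high; origin at the centre of its underside, x along the channel, y across it, z up. The stop slides along it; in it, under the stop's foot, lies a 5 mm steel strip with one slot
- strip_zone (a point): middle of the zone, on the strip's top face (35 mm above the bench), where the strip's hidden slot lies: up to 12 mm either way along the rail, different every time and NOT measured. Axes as the rail's. Slot 7.4 mm along the rail, 25 mm across. It meets the foot's slot at a value of joint stop of 0.030 to 0.054; elsewhere the tip stands on the strip, which is sprung: it yields 5 mm down, about 1.5 N + 1.5 N/mm, then hard
- stop (a joint): slide of the aluminium carton stop along the rail's +x, m, 0 to 0.075; starts between 0 and 0.015. About 2 N of friction, stays where left. It may be dragged by the screw standing in its slot, or by its upright plate: 10 thick (x), 130 wide (y), top edge 102 mm above the bench, middle plane 78 mm behind (-x) the foot's slot
- stop_slot (a point): centre of the slot in the stop's foot, on the foot's top face, 45.5 mm above the bench; axes as the rail's; moves with joint stop. The slot goes through the 10 mm thick foot and is 8.5 mm along rail x by 25 mm along rail y. The foot is 40 wide and reaches from 83 mm behind (-x) to 75 mm ahead of the slot
- screw_wing (a point): centre of the thumb wing of the loose steel thumbscrew (about 60 g): wing 10 thick (its x), 30 wide (its y), 24 mm high (z up), on a 10 mm neck. Starts in a holder pocket, this point 60 mm above the bench; lift 25 mm to clear. With the tip on the strip this point is 84 mm above the bench, with the collar flat on the foot 71.5 mm (a drop of 12.5 mm)
- screw_seat (a point): on the thumbscrew's axis, 26 mm below the wing's centre: the flat underside of its collar (22 in diameter, 4 mm high), which comes to lie on the foot. Same axes as the wing
- screw_tip (a point): lowest point of the thumbscrew, 49 mm below the wing's centre: end of its 5 mm shank, with a round cross-bar, 5 mm thick and 20 mm long, parallel to the wing (along y). It passes the slots only with the wing across the rail (screw y along rail y, either way round); turned, it is caught under the strip
- holder: fixed grey plastic block, 60 (x) by 130 (y) by 34 mm high, origin at the centre of its underside; two pockets at y = +30 and -30 mm, one with the thumbscrew, the other with the spare pin (either way round); the screw's wing points along the block's y
- spare: steel pin with a round 28 mm knob instead of a wing and no cross-bar, in the other pocket of the holder: leave it there; origin at the underside of its collar, 34 mm above the bench

How it is judged:
By the outcome, as a careful person would: the job done as asked, in the order asked, and still so for the second after the job is handed in, with the robot touching nothing.
It also fails if it takes over 54 s, if anything falls off the work surface, if the arm or the gripper's body presses on something with over 40 N, if the wrist force passes 120 N, or if a joint passes its speed limit or range.

## Robot

A 6-joint arm with a two-finger parallel gripper is mounted at the origin on the work surface. World frame = base frame: x ahead of the robot, y to its left, z up, the work surface at z = 0. Lengths are in m, angles in rad, forces in N, time in s.
With the tool pointing down it reaches from about 0.25 to 0.725 m from the base axis. Payload 4 kg.
Tool frame: the origin (TCP) lies at the centre of the arm's flange, where the gripper is bolted on; the fingertips stand 173 mm ahead of it and the grasp point (between the pads) lies 155 mm ahead of it; x points along the fingers, z is the direction in which the jaws open and shut, and the axes are right-handed (so a half turn about x gives the same grasp; the last joint's range is limited). The gripper opens to 85 mm and grips with 20 to 120 N. Pads are 22 mm wide; open, the fingers measure 114 mm over their backs; the gripper's body (76 mm by 85 mm) begins 54 mm behind the grasp point. The pads swing forward as they close: fully open they stand 13 mm farther back than shut.
Start: joints at [-1.161, 0.241, 0.005, 1.335, 0, 1.571], TCP at [0.199, -0.459, 0.405] pointing down, gripper open.
Joint ranges: [-2.72, 2.72], [-1.05, 1.87], [-1.09, 1.28], [-1.99, 2.15], [-1.42, 1.44], [-3.14, 3.14]. Speed limits (rad/s): [2.79, 2.79, 3.14, 3.14, 3.14, 3.14].

## Interface

Orientations are given as a unit quaternion [w, x, y, z].
In Python, from station import read_state, eyes, arm gives the robot as it stands. The module is installed in compiled form; this text tells all that it offers.
- The arm moves only by the tool move_arm, never from a script. Its argument "rows" is a list of rows, each an object with "dr": the turn, a rotation vector about the tool's x, y, z in rad, a list of three; "translation": the shift along the tool's x, y, z in cm, a list of three; "grip": the opening, from -1 (shut) to 1 (fully open), so that 0 is half open. A call has 1 to 8 rows; each row is the pose to reach, as a shift and turn from the pose commanded when the call began, along the tool's axes at that moment; what a row does not reach only later rows make up. A row lasts 1/12 s, in which the tool goes at most 41.7 mm and 7.16 degrees, less where a joint would pass 70% of its speed; a pose out of reach is approached as far as the arm can. A call with a gripper value outside its range is refused whole. The fingers move at their own pace and stop on an object; the grip force is fixed at half the most. Time passes only in rows, so rows that repeat a pose let the fingers close. It gives the time, the measured TCP pose, the force and the opening at its end, in the units of the state.
- read_state(): the state, without advancing time (a new reading comes with each control period).
- eyes.get_image(name): name is "scene" or "top" or "wrist"; returns the picture (400x640x3 uint8, red, green, blue); there is no depth.
- eyes.camera_info(name): a dict with "K" (3x3 intrinsics, pixels), "D" ([k1, k2, p1, p2, k3] as OpenCV has them; the pictures are not rectified), "eye" and "attitude" of the camera in the world. Camera axes: x right, y up, looking along -z (the intrinsics and any distortion apply to the point x, -y, -z); pixel columns grow to the right and rows downward; lengths in m; the calibration is good to about 2 mm. A picture is of the moment at which its call begins: read the wrist's pose just before it. camera_info takes no time and is no camera call; for the wrist camera it gives the pose at the moment of the call.
- arm.hand_in(): hands the job in, once; it reports no verdict.
The state is a dict: "time_s": time; "joint_pos": joint angles; "qvel": joint speeds; "effort": joint torques, N m; "eef_pos": TCP position; "eef_rot": TCP orientation; "wrist_force": force on the tool from outside, world axes, zero at the start; "ft_torque": the same for the moment, N m; "finger_gap": opening from 0.0 (shut) to 1.0 (fully open).
Only numpy, scipy, OpenCV 4.12 (cv2) and the standard library are available. Lean on these libraries where they do the work, as an engineer would, in place of code of your own. Each camera call takes 0.05 s, during which the arm holds its last target.

## Working session

There is one attempt and no reset: what is moved stays moved. The work goes in short steps, Python scripts to look and compute and a tool call to move; the robot and the scene stay as the last step left them, time stands still between calls to the robot, and variables do not carry over. Pictures are saved under pics/ and viewed, and the job is handed in when it is done.

Besides the shell and the picture viewer there is one more tool, called after "Request:" by a JSON object that holds its "fn" and its "kwargs", one argument or row to a line. move_arm: Moves the arm, as the interface text tells. Its arguments: {"type":"object","properties":{"rows":{"type":"array","items":{"type":"object","properties":{"dr":{"type":"array","items":{"type":"number"}},"translation":{"type":"array","items":{"type":"number"}},"grip":{"type":"number"}}}}},"required":["rows"]}

```bash
mkdir -p pics; python3 - <<'E'
from station import read_state, eyes, arm
import cv2
s=read_state(); print(s)
for n in ["scene","top","wrist"]:
    i=eyes.camera_info(n); print(n,i)
    cv2.imwrite(f"pics/{n}0.png",eyes.get_image(n)[:,:,::-1])
E
```

```text
{'time_s': 0.0, 'joint_pos': array([-1.16097344e+00,  2.41382759e-01,  3.71384700e-03,  1.33515950e+00,
       -2.72856401e-05,  1.57079399e+00]), 'qvel': array([-1.84457928e-03, -5.53320484e-05,  5.98843591e-04,  7.72168721e-04,
        1.30582765e-03,  5.36194553e-04]), 'effort': array([-1.32820456e-03, -3.72312284e+01,  2.52410817e+01,  1.68603100e-02,
       -5.90259037e-05, -8.05021926e-06]), 'eef_pos': array([ 0.19911323, -0.4583509 ,  0.4038237 ]), 'eef_rot': array([ 0.59067383,  0.38818433,  0.59188594, -0.38741242]), 'wrist_force': array([0.61079511, 0.52748442, 0.39653095]), 'ft_torque': array([-0.03056683, -0.03209958, -0.00644785]), 'finger_gap': 1.0036270496416348}
scene {'K': array([[440.5244649 ,   0.        , 314.07279126],
       [  0.        , 440.5244649 , 211.97100696],
       [  0.        ,   0.        ,   1.        ]]), 'D': array([0.01907209, 0.        , 0.        , 0.        , 0.        ]), 'eye': array([0.84835571, 0.42238321, 0.62242619]), 'attitude': array([0.30041161, 0.10977377, 0.3069988 , 0.89635614])}
top {'K': array([[500.49003742,   0.        , 329.93198276],
       [  0.        , 500.49003742, 199.71637076],
       [  0.        ,   0.        ,   1.        ]]), 'D': array([-0.04139623,  0.        ,  0.        ,  0.        ,  0.        ]), 'eye': array([0.41865221, 0.04984344, 0.90309059]), 'attitude': array([-0.70294806, -0.07867754,  0.05490061,  0.70474094])}
wrist {'K': array([[327.1257538 ,   0.        , 322.31657707],
       [  0.        , 327.1257538 , 203.82457072],
       [  0.        ,   0.        ,   1.        ]]), 'D': array([0.02335539, 0.        , 0.        , 0.        , 0.        ]), 'eye': array([ 0.26707584, -0.42761693,  0.37228255]), 'attitude': array([ 0.8266695 , -0.12348889,  0.08238188, -0.5427534 ])}
```

View pics/top0.png

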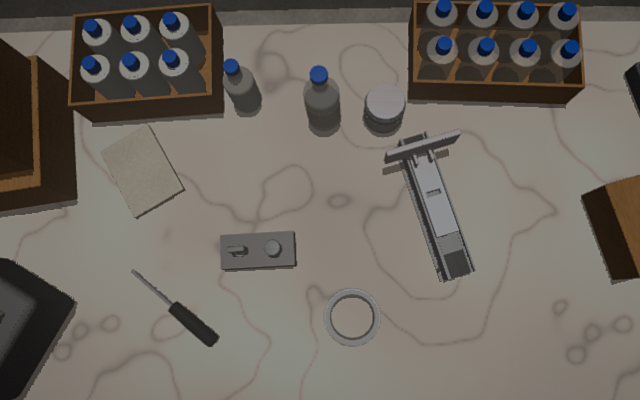

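View pics/scene0.png

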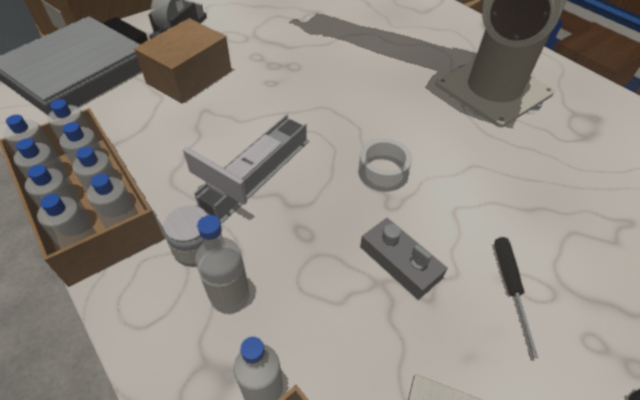

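View pics/wrist0.png

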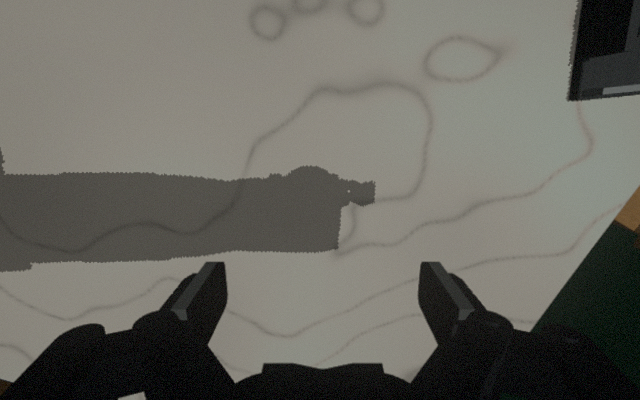

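Top view: the screw (wing) is in the holder near (236,250), the pin at (272,248), and the foot slot near (433,191). Next I'll enlarge these.

```bash
cat > h.py <<'E'
import numpy as np, cv2
from scipy.spatial.transform import Rotation as R
from station import read_state, eyes, arm
def rot(q): return R.from_quat([q[1],q[2],q[3],q[0]])
def ray(ci,uv,z):
    p=cv2.undistortPoints(np.array([[uv]],float),ci["K"],ci["D"])[0,0]
    d=rot(ci["attitude"]).apply([p[0],-p[1],-1]); e=ci["eye"]
    return e+d*(z-e[2])/d[2]
def proj(ci,P):
    c=rot(ci["attitude"]).inv().apply(np.asarray(P)-ci["eye"])
    return cv2.projectPoints(np.array([[c[0],-c[1],-c[2]]]),np.zeros(3),np.zeros(3),ci["K"],ci["D"])[0][0,0]
def crop(name,img,x,y,w,h,s):
    cv2.imwrite(name,cv2.resize(img[y:y+h,x:x+w],None,fx=s,fy=s,interpolation=cv2.INTER_CUBIC))
E
python3 - <<'E'
from h import *
im=cv2.imread("pics/top0.png")
crop("pics/c1.png",im,210,220,100,60,8)
crop("pics/c2.png",im,375,120,110,170,3.5)
im=cv2.imread("pics/scene0.png")
crop("pics/c3.png",im,350,210,110,90,6)
E
```

```text
(no output)
```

View pics/c1.png

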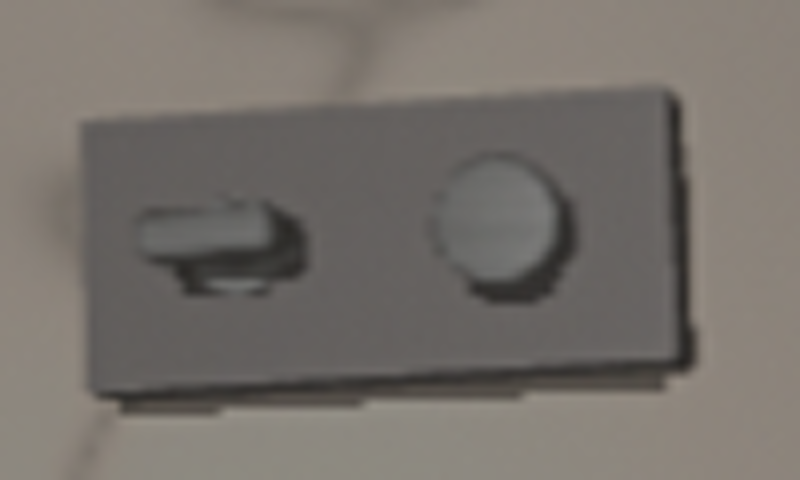

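View pics/c2.png

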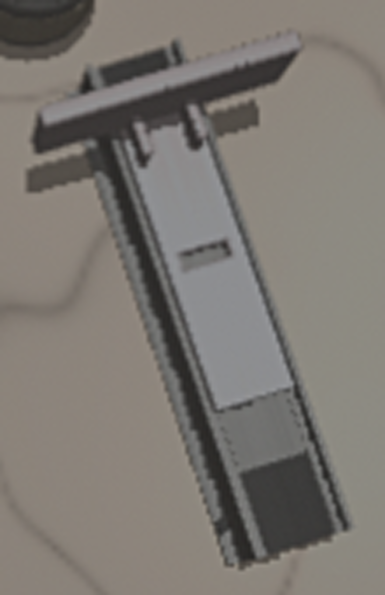

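View pics/c3.png

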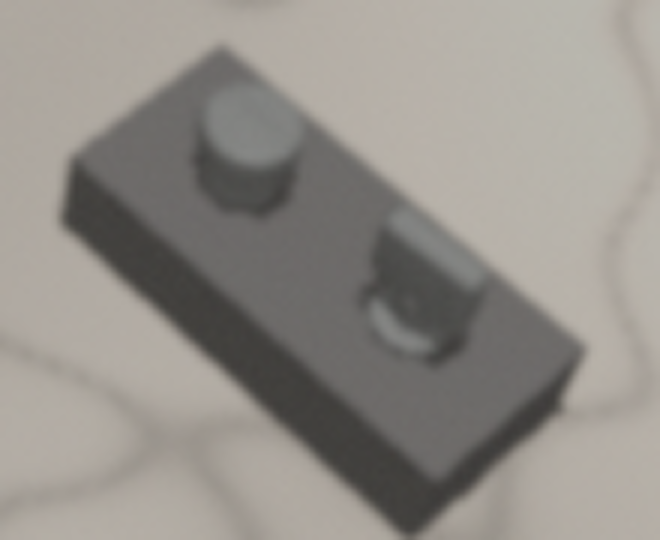

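```bash
python3 - <<'E'
from h import *
ci=eyes.camera_info("top")
def c(X,Y,x0,y0,s): return (x0+(X+.5)/s-.5, y0+(Y+.5)/s-.5)
H=[ray(ci,c(*p,210,220,8),.034) for p in [(82,122),(672,92),(682,360),(92,393)]]
for a,b in [(0,1),(1,2),(2,3),(3,0)]: print(np.linalg.norm(H[a]-H[b]))
hc=sum(H)/4; d=(H[0]-H[1]+H[3]-H[2])/2; a=np.degrees(np.arctan2(d[1],d[0])); u=d/np.linalg.norm(d)
print("holder",hc,a,"screw exp",hc+u*.03,"pin exp",hc-u*.03)
print("wing top",ray(ci,c(203,232,210,220,8),.072),"knob top", ray(ci,c(500,217,210,220,8),.07))
sc=eyes.camera_info("scene")
print("wing scene",ray(sc,c(437,250,350,210,6),.072), "knob?",ray(sc,c(253,125,350,210,6),.07))
f=lambda X,Y,z:ray(ci,c(X,Y,375,120,3.5),z)
S=[f(*p,.0455) for p in [(178,257),(228,239),(233,256),(184,273)]]
print("slot",sum(S)/4,[np.linalg.norm(S[i]-S[(i+1)%4]) for i in range(4)])
F=[f(218,412,.0455),f(293,386,.0455)]; fe=sum(F)/2
P=[f(38,122,.102),f(300,38,.102)]; 
print("foot end",fe,np.linalg.norm(F[0]-F[1])); print("plate",P,np.linalg.norm(P[0]-P[1]),sum(P)/2)
v=fe-sum(S)/4; print("rail ang slot->end",np.degrees(np.arctan2(v[1],v[0])),np.linalg.norm(v))
w=P[1]-P[0]; print("plate ang",np.degrees(np.arctan2(w[1],w[0]))-90+180)
print("rail end(44)",f(240,562,.044),f(350,525,.044))
E
```

```text
0.1305597320230637
0.058484329215948504
0.12897939189682128
0.05947504992472274
holder [0.49703033 0.20633214 0.034     ] 92.9690064659016 screw exp [0.49547646 0.23629187 0.034     ] pin exp [0.4985842  0.17637241 0.034     ]
wing top [0.49553964 0.23708253 0.072     ] knob top [0.49878777 0.17491608 0.07      ]
wing scene [0.4976981  0.23915145 0.072     ] knob? [0.50662603 0.18314887 0.07      ]
slot [ 0.59409145 -0.10141072  0.0455    ] [np.float64(0.026730919739612058), np.float64(0.008917447981278621), np.float64(0.02602751449731801), np.float64(0.008559181562073174)]
foot end [ 0.52260536 -0.12303617  0.0455    ] 0.039245836298488324
plate [array([ 0.64777572, -0.01496826,  0.102     ]), array([ 0.68828711, -0.14035814,  0.102     ])] 0.1317717478465352 [ 0.66803141 -0.0776632   0.102     ]
rail ang slot->end -163.1687667065238 0.0746854844500442
plate ang 17.904783659474077
rail end(44) [ 0.44371962 -0.11260194  0.044     ] [ 0.46123913 -0.16640877  0.044     ]
```

```bash
cat >> h.py <<'E'
def plan(grasp,yaw_deg,cmd=None):
    """grasp point target (world), tool x down, tool z at yaw. prints shift (cm) & turn in tool axes (from measured pose)"""
    s=read_state(); p,q=(s["eef_pos"],rot(s["eef_rot"])) if cmd is None else cmd
    x=np.array([0,0,-1.]); best=None
    for k in (0,180):
        a=np.radians(yaw_deg+k); z=np.array([np.cos(a),np.sin(a),0]); y=np.cross(z,x)
        T=R.from_matrix(np.c_[x,y,z]); r=(q.inv()*T).as_rotvec()
        print("opt",k,"dr",np.round(r,4),"deg",np.round(np.degrees(r[0]),1))
    tcp=np.array(grasp)+[0,0,.155]
    print("tr cm",np.round(q.inv().apply(tcp-p)*100,2),"t",s["time_s"],"tcp",np.round(p,4),"j6",s["joint_pos"][5])
    M=q.as_matrix(); print("tool x",M[:,0].round(3),"z yaw",np.degrees(np.arctan2(M[1,2],M[0,2])))
E
python3 -c "
from h import *
plan([.4955,.2365,.16],3)"
```

```text
opt 0 dr [-1.2133e+00 -1.4000e-03 -1.0000e-03] deg -69.5
opt 180 dr [ 1.9283e+00 -1.1000e-03  1.5000e-03] deg 110.5
tr cm [  8.98  54.87 -51.92] t 0.15 tcp [ 0.1991 -0.4584  0.404 ] j6 1.570779664069814
tool x [-0.001  0.001 -1.   ] z yaw -66.51906627182653
```

Request:
{"fn": "move_arm", "kwargs": {
  "rows": [
    {"translation":[4,27,-26],"dr":[-0.9,0,0],"grip":1},
    {"translation":[4,27,-26],"dr":[-0.9,0,0],"grip":1},
    {"translation":[4,27,-26],"dr":[-0.9,0,0],"grip":1},
    {"translation":[4,27,-26],"dr":[-0.9,0,0],"grip":1},
    {"translation":[4,27,-26],"dr":[-0.9,0,0],"grip":1},
    {"translation":[4,27,-26],"dr":[-0.9,0,0],"grip":1},
    {"translation":[4,27,-26],"dr":[-0.9,0,0],"grip":1},
    {"translation":[4,27,-26],"dr":[-0.9,0,0],"grip":1}
  ]
}}

```text
time_s: 0.82
eef_pos: [0.3266, -0.1507, 0.3691]
eef_rot: [0.701, 0.091, 0.701, -0.091]
wrist_force: [1.3, -0.6, 0.5]
finger_gap: 1.0
```

```bash
python3 -c "
from h import *
plan([.4955,.2365,.16],3)"
```

```text
opt 0 dr [-3.096e-01  4.000e-04  1.000e-04] deg -17.7
opt 180 dr [ 2.832e+00  1.000e-04 -6.000e-04] deg 162.3
tr cm [ 5.42 41.74  6.49] t 0.8167 tcp [ 0.3266 -0.1507  0.3691] j6 1.395598262533443
tool x [ 0. -0. -1.] z yaw -14.736363886795864
```

Request:
{"fn": "move_arm", "kwargs": {
  "rows": [
    {"translation":[4,41.7,6.5],"dr":[-0.31,0,0],"grip":1},
    {"translation":[4,41.7,6.5],"dr":[-0.31,0,0],"grip":1},
    {"translation":[4,41.7,6.5],"dr":[-0.31,0,0],"grip":1},
    {"translation":[4,41.7,6.5],"dr":[-0.31,0,0],"grip":1},
    {"translation":[4,41.7,6.5],"dr":[-0.31,0,0],"grip":1},
    {"translation":[4,41.7,6.5],"dr":[-0.31,0,0],"grip":1},
    {"translation":[4,41.7,6.5],"dr":[-0.31,0,0],"grip":1},
    {"translation":[4,41.7,6.5],"dr":[-0.31,0,0],"grip":1}
  ]
}}

```text
time_s: 1.48
eef_pos: [0.4608, 0.1532, 0.3375]
eef_rot: [0.707, -0.018, 0.707, 0.017]
wrist_force: [1.0, -1.1, 0.2]
finger_gap: 0.999
```

```bash
python3 -c "
from h import *
plan([.4955,.2365,.16],3)"
```

```text
opt 0 dr [-0.0027 -0.0002  0.0003] deg -0.2
opt 180 dr [3.1389e+00 4.0000e-04 3.0000e-04] deg 179.8
tr cm [2.25 8.15 3.88] t 1.4833 tcp [0.4608 0.1532 0.3375] j6 1.8421896203169805
tool x [-0. -0. -1.] z yaw 2.8450758704293815
```

Request:
{"fn": "move_arm", "kwargs": {
  "rows": [
    {"translation":[1.5,8.15,3.9],"dr":[0,0,0],"grip":1},
    {"translation":[1.5,8.15,3.9],"dr":[0,0,0],"grip":1},
    {"translation":[1.5,8.15,3.9],"dr":[0,0,0],"grip":1},
    {"translation":[1.5,8.15,3.9],"dr":[0,0,0],"grip":1}
  ]
}}

```text
time_s: 1.82
eef_pos: [0.4958, 0.2368, 0.3212]
eef_rot: [0.706, -0.019, 0.708, 0.019]
wrist_force: [-0.1, 0.2, -0.8]
finger_gap: 0.999
```

```bash
python3 - <<'E'
from h import *
plan([.4955,.2365,.06],3)
ci=eyes.camera_info("wrist"); im=eyes.get_image("wrist")
cv2.imwrite("pics/w1.png",im[:,:,::-1]); import pickle; pickle.dump(ci,open("w1.pkl","wb"))
print(ci["eye"],proj(ci,[.4955,.2365,.072]),proj(ci,[.4955,.2365,.034]))
E
```

```text
opt 0 dr [ 0.0006 -0.0019  0.0005] deg 0.0
opt 180 dr [-3.141e+00 -8.000e-04 -2.900e-03] deg -180.0
tr cm [ 1.062e+01 -2.000e-02 -1.000e-02] t 1.8167 tcp [0.4958 0.2368 0.3212] j6 1.9633350776455138
tool x [-0.002 -0.001 -1.   ] z yaw 3.036225983156284
[0.49122613 0.31238542 0.28952665] [323.55703972 216.34290677] [323.50131513 200.9500062 ]
```

View pics/w1.png

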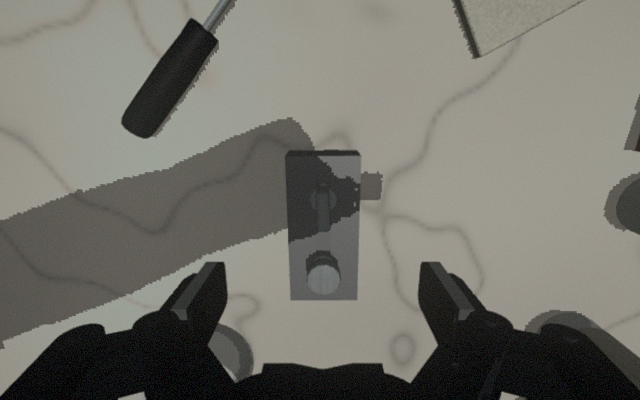

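```bash
python3 - <<'E'
from h import *
im=cv2.imread("pics/w1.png"); im=cv2.convertScaleAbs(im,alpha=1.8,beta=10)
crop("pics/c4.png",im,280,145,90,90,6.6)
E
```

```text
(no output)
```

View pics/c4.png

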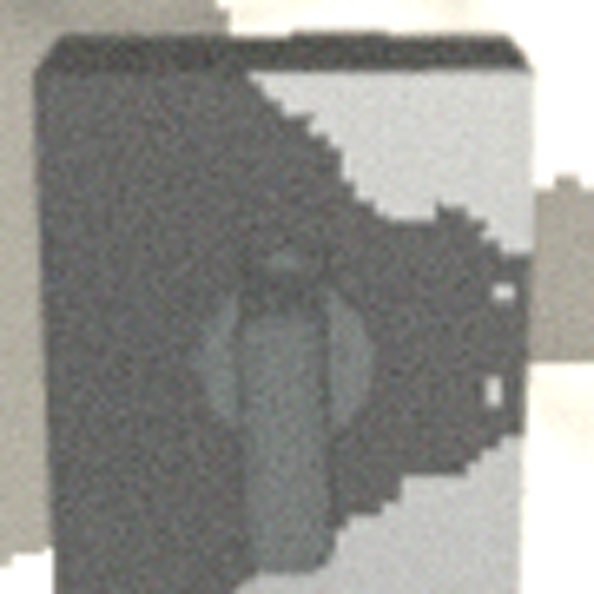

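```bash
python3 - <<'E'
from h import *; import pickle
ci=pickle.load(open("w1.pkl","rb"))
c=lambda X,Y:(280+(X+.5)/6.6-.5,145+(Y+.5)/6.6-.5)
print("wing",ray(ci,c(285,442),.072)); print("ends",ray(ci,c(285,312),.072),ray(ci,c(285,572),.072))
print("collar",ray(ci,c(287,358),.038))
print("holder TL TR",ray(ci,c(40,73),.034),ray(ci,c(531,70),.034))
print("holder BL BR",ray(ci,(290.5,299.5),.034),ray(ci,(357.5,299.5),.034))
E
```

```text
wing [0.49475271 0.2400235  0.072     ]
ends [0.49400888 0.25428041 0.072     ] [0.49552456 0.22522854 0.072     ]
collar [0.49498682 0.23944739 0.038     ]
holder TL TR [0.46400425 0.27183412 0.034     ] [0.52200791 0.27521357 0.034     ]
holder BL BR [0.47083609 0.14297184 0.034     ] [0.53075003 0.14617481 0.034     ]
```

```bash
python3 -c "
from h import *
plan([.4949,.2397,.061],3)"
```

```text
opt 0 dr [-0.0012 -0.0023  0.0014] deg -0.1
opt 180 dr [3.1404e+00 2.2000e-03 3.7000e-03] deg 179.9
tr cm [1.057e+01 4.800e-01 1.000e-02] t 1.8667 tcp [0.4953 0.2351 0.3217] j6 1.962923918397279
tool x [-0.002 -0.002 -1.   ] z yaw 2.929960981390923
```

Request:
{"fn": "move_arm", "kwargs": {
  "rows": [
    {"translation":[4,0.3,0],"dr":[0,0,0],"grip":1},
    {"translation":[4,0.3,0],"dr":[0,0,0],"grip":1},
    {"translation":[4,0.3,0],"dr":[0,0,0],"grip":1}
  ]
}}

```text
time_s: 2.12
eef_pos: [0.494, 0.2353, 0.2818]
eef_rot: [0.705, -0.018, 0.709, 0.016]
wrist_force: [-0.5, 0.3, 0.6]
finger_gap: 1.004
```

```bash
python3 - <<'E'
from h import *; import pickle
for i in range(4):
    s=read_state(); ci=eyes.camera_info("wrist"); im=eyes.get_image("wrist"); print(s["time_s"],s["eef_pos"],ci["eye"])
cv2.imwrite("pics/w2.png",im[:,:,::-1]); pickle.dump(ci,open("w2.pkl","wb"))
im=cv2.convertScaleAbs(im[:,:,::-1],alpha=1.8,beta=10)
crop("pics/c5.png",im,260,120,130,180,3.3)
E
```

```text
2.1167 [0.49396589 0.23529838 0.28177491] [0.4896611  0.31080753 0.24992937]
2.1667 [0.49491885 0.23575631 0.28344741] [0.49073718 0.31132276 0.25174362]
2.2167 [0.49555459 0.23617163 0.2844694 ] [0.49146574 0.31176724 0.25287833]
2.2667 [0.49592889 0.23647108 0.2850079 ] [0.4918514  0.31210439 0.25344264]
```

View pics/c5.png

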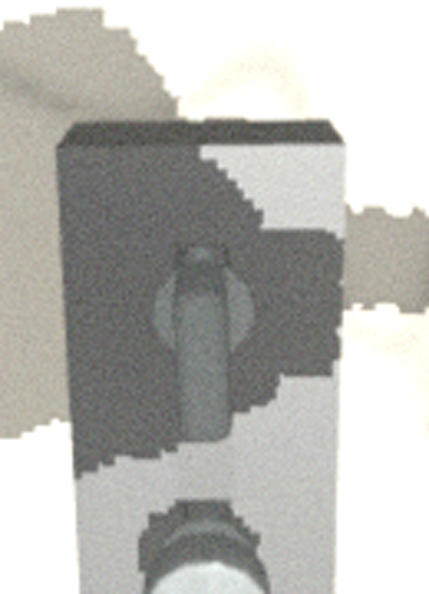

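```bash
python3 - <<'E'
from h import *; import pickle
ci=pickle.load(open("w2.pkl","rb"))
c=lambda X,Y:(260+(X+.5)/3.3-.5,120+(Y+.5)/3.3-.5)
print("wing",ray(ci,c(203,365),.072)); print("ends",ray(ci,c(203,290),.072),ray(ci,c(203,440),.072))
print("collar",ray(ci,c(204,310),.038))
print("holder TL TR",ray(ci,c(58,145),.034),ray(ci,c(345,145),.034))
s=read_state(); print(s["eef_pos"])
plan([.4955,.2385,.061],3)
E
```

```text
wing [0.49484428 0.24030785 0.072     ]
ends [0.49420334 0.25447074 0.072     ] [0.49551334 0.22552689 0.072     ]
collar [0.49505421 0.23926583 0.038     ]
holder TL TR [0.46364688 0.27215198 0.034     ] [0.5223341  0.27484925 0.034     ]
[0.49606001 0.23669814 0.28513211]
opt 0 dr [-0.0047  0.0032 -0.0012] deg -0.3
opt 180 dr [ 3.1369e+00 -1.9000e-03 -5.1000e-03] deg 179.7
tr cm [ 6.91  0.17 -0.07] t 2.3167 tcp [0.4961 0.2367 0.2851] j6 1.9683223290737684
tool x [ 0.003  0.001 -1.   ] z yaw 2.7333417727403138
```

Request:
{"fn": "move_arm", "kwargs": {
  "rows": [
    {"translation":[3,0.3,-0.1],"dr":[0,0,0],"grip":1},
    {"translation":[5,0.3,-0.1],"dr":[0,0,0],"grip":0.6},
    {"translation":[6.2,0.3,-0.1],"dr":[0,0,0],"grip":0.2},
    {"translation":[6.9,0.3,-0.1],"dr":[0,0,0],"grip":0},
    {"translation":[6.9,0.3,-0.1],"dr":[0,0,0],"grip":-0.2},
    {"translation":[6.9,0.3,-0.1],"dr":[0,0,0],"grip":-0.3}
  ]
}}

```text
time_s: 2.82
eef_pos: [0.4948, 0.2403, 0.2149]
eef_rot: [0.707, -0.017, 0.706, 0.017]
wrist_force: [0.2, -0.7, 0.1]
finger_gap: 0.349
```

```bash
python3 - <<'E'
from h import *
im=eyes.get_image("wrist"); s=read_state(); print(s["eef_pos"],s["finger_gap"],s["wrist_force"])
plan([.4950,.2397,.061],3)
cv2.imwrite("pics/w3.png",cv2.convertScaleAbs(im[:,:,::-1],alpha=1.8,beta=10))
E
```

```text
[0.49495623 0.24042014 0.2153357 ] 0.3494123889800852 [ 0.32901579 -0.33431679 -0.14031694]
opt 0 dr [-0.0036  0.0023 -0.001 ] deg -0.2
opt 180 dr [ 3.138e+00 -1.600e-03 -3.700e-03] deg 179.8
tr cm [-0.07 -0.07  0.  ] t 2.8667 tcp [0.495  0.2404 0.2153] j6 1.9742059166871853
tool x [ 0.002  0.001 -1.   ] z yaw 2.793815508223057
```

View pics/w3.png

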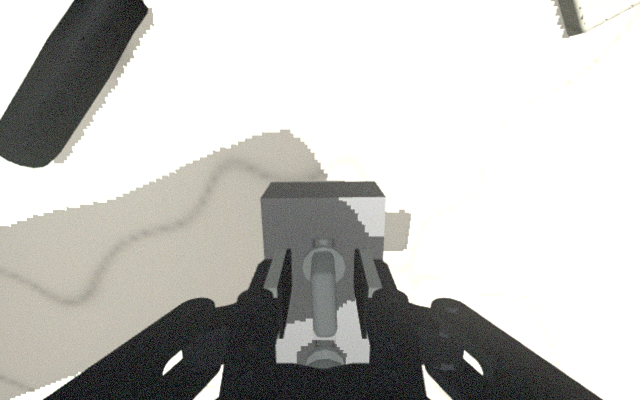

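The wing (322,300) lies centred between the pads (288 and 357). Closing.

Request:
{"fn": "move_arm", "kwargs": {
  "rows": [
    {"translation":[0,0,0],"dr":[0,0,0],"grip":-0.6},
    {"translation":[0,0,0],"dr":[0,0,0],"grip":-0.8},
    {"translation":[0,0,0],"dr":[0,0,0],"grip":-1},
    {"translation":[0,0,0],"dr":[0,0,0],"grip":-1},
    {"translation":[0,0,0],"dr":[0,0,0],"grip":-1},
    {"translation":[0,0,0],"dr":[0,0,0],"grip":-1}
  ]
}}

```text
time_s: 3.37
eef_pos: [0.4948, 0.2405, 0.2154]
eef_rot: [0.708, -0.017, 0.706, 0.018]
wrist_force: [-0.4, -0.1, 5.7]
finger_gap: 0.108
```

```bash
python3 - <<'E'
from h import *
s=read_state(); print(s["eef_pos"],s["finger_gap"],s["wrist_force"],s["ft_torque"])
E
```

```text
[0.49484013 0.24051709 0.21536105] 0.10823504857470509 [-0.4365611  -0.06137585  5.70881851] [-0.12298358  0.14329232  0.01611266]
```

Request:
{"fn": "move_arm", "kwargs": {
  "rows": [
    {"translation":[-1,0,0],"dr":[0,0,0],"grip":-1},
    {"translation":[-2.5,0,0],"dr":[0,0,0],"grip":-1},
    {"translation":[-5,0,0],"dr":[0,0,0],"grip":-1},
    {"translation":[-8,0,0],"dr":[0,0,0],"grip":-1},
    {"translation":[-11,0,0],"dr":[0,0,0],"grip":-1},
    {"translation":[-12,0,0],"dr":[0,0,0],"grip":-1},
    {"translation":[-12,0,0],"dr":[0,0,0],"grip":-1}
  ]
}}

```text
time_s: 3.95
eef_pos: [0.4951, 0.2407, 0.3377]
eef_rot: [0.709, -0.016, 0.705, 0.018]
wrist_force: [-0.5, 0.1, -0.9]
finger_gap: 0.107
```

```bash
python3 - <<'E'
from h import *
im=eyes.get_image("wrist"); s=read_state(); print(s["eef_pos"],s["finger_gap"],s["wrist_force"])
cv2.imwrite("pics/w4.png",cv2.convertScaleAbs(im[:,:,::-1],alpha=1.8,beta=10))
plan([.594,-.1014,.16],17.5)
E
```

```text
[0.49453331 0.24040152 0.33519962] 0.10651484555386634 [-0.9521086  -0.11354193 -1.1854899 ]
opt 0 dr [-0.2564  0.0031 -0.0009] deg -14.7
opt 180 dr [ 2.8852e+00 -1.3000e-03 -4.4000e-03] deg 165.3
tr cm [  2.   -34.63   8.25] t 4.0 tcp [0.4945 0.2404 0.3352] j6 1.9742630883801433
tool x [ 0.003  0.001 -1.   ] z yaw 2.807718293210571
```

View pics/w4.png

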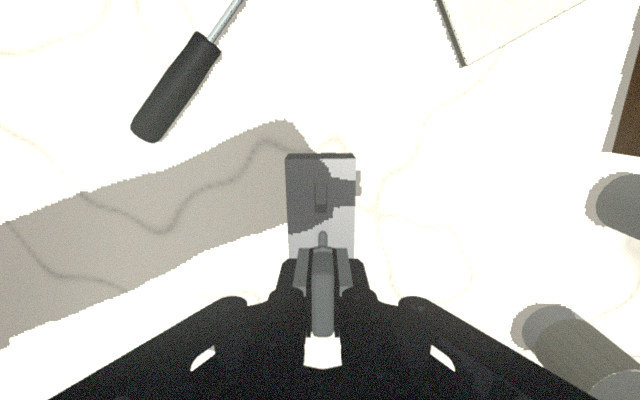

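Request:
{"fn": "move_arm", "kwargs": {
  "rows": [
    {"translation":[0.5,-30,0],"dr":[-0.256,0,0],"grip":-1},
    {"translation":[0.5,-30,0],"dr":[-0.256,0,0],"grip":-1},
    {"translation":[0.5,-30,0],"dr":[-0.256,0,0],"grip":-1},
    {"translation":[0.5,-30,0],"dr":[-0.256,0,0],"grip":-1},
    {"translation":[0.5,-30,0],"dr":[-0.256,0,0],"grip":-1},
    {"translation":[0.5,-30,0],"dr":[-0.256,0,0],"grip":-1},
    {"translation":[0.5,-30,0],"dr":[-0.256,0,0],"grip":-1},
    {"translation":[0.5,-30,0],"dr":[-0.256,0,0],"grip":-1}
  ]
}}

```text
time_s: 4.67
eef_pos: [0.5078, -0.0638, 0.3263]
eef_rot: [0.697, -0.106, 0.701, 0.105]
wrist_force: [0.5, 0.9, -1.3]
finger_gap: 0.11
```

```bash
python3 - <<'E'
from h import *
im=eyes.get_image("wrist")
plan([.594,-.1014,.16],17.5)
E
```

```text
opt 0 dr [-0.007  -0.0049  0.0005] deg -0.4
opt 180 dr [3.1345e+00 8.0000e-04 7.6000e-03] deg 179.6
tr cm [ 1.1  -6.07  7.14] t 4.7167 tcp [ 0.508  -0.0644  0.3263] j6 1.1470119598362398
tool x [-0.004 -0.002 -1.   ] z yaw 17.096579875068915
```

Request:
{"fn": "move_arm", "kwargs": {
  "rows": [
    {"translation":[0.5,-3,3.6],"dr":[0,0,0],"grip":-1},
    {"translation":[0.5,-6,7.1],"dr":[-0.005,0,0],"grip":-1},
    {"translation":[0.5,-6,7.1],"dr":[-0.005,0,0],"grip":-1},
    {"translation":[0.5,-6,7.1],"dr":[-0.005,0,0],"grip":-1},
    {"translation":[0.5,-6,7.1],"dr":[-0.005,0,0],"grip":-1},
    {"translation":[0.5,-6,7.1],"dr":[-0.005,0,0],"grip":-1}
  ]
}}

```text
time_s: 5.22
eef_pos: [0.5935, -0.0945, 0.3222]
eef_rot: [0.697, -0.109, 0.7, 0.11]
wrist_force: [-0.1, 0.5, -1.2]
finger_gap: 0.11
```

```bash
python3 - <<'E'
from h import *; import pickle
im=eyes.get_image("wrist");plan([.594,-.1014,.16],17.5)
ci=eyes.camera_info("wrist");im=eyes.get_image("wrist")
pickle.dump(ci,open("w5.pkl","wb"))
im=cv2.convertScaleAbs(im[:,:,::-1],alpha=1.3,beta=10)
cv2.imwrite("pics/w5.png",im); crop("pics/c6.png",im,250,120,150,140,5)
plan([.594,-.1014,.16],17.5)
E
```

```text
opt 0 dr [ 0.0054 -0.0026 -0.0015] deg 0.3
opt 180 dr [-3.1362e+00  2.4000e-03 -4.2000e-03] deg -179.7
tr cm [ 0.78 -0.67 -0.17] t 5.2667 tcp [ 0.5935 -0.0945  0.3229] j6 1.1020905560208292
tool x [-0.003  0.001 -1.   ] z yaw 17.80851998241274
opt 0 dr [ 0.0054 -0.0016 -0.001 ] deg 0.3
opt 180 dr [-3.1362e+00  1.5000e-03 -2.5000e-03] deg -179.7
tr cm [ 0.84 -0.67 -0.17] t 5.3167 tcp [ 0.5936 -0.0945  0.3234] j6 1.1020646474110694
tool x [-0.002  0.    -1.   ] z yaw 17.81045391218791
```

View pics/w5.png

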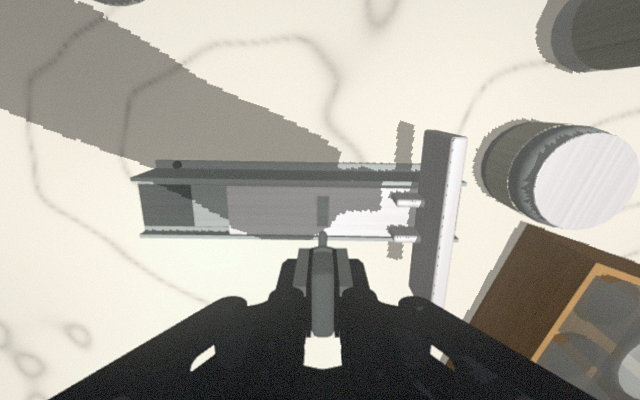

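View pics/c6.png

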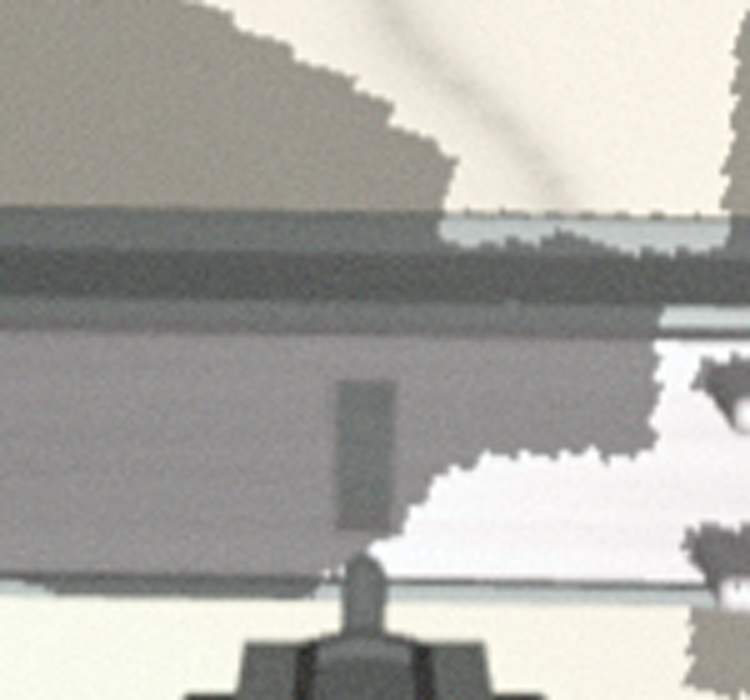

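```bash
python3 - <<'E'
from h import *; import pickle
ci=pickle.load(open("w5.pkl","rb"))
c=lambda X,Y:(250+(X+.5)/5-.5,120+(Y+.5)/5-.5)
S=[ray(ci,c(*p),.0455) for p in [(337,381),(396,381),(392,530),(334,529)]]
s=sum(S)/4; print("slot",s,[np.linalg.norm(S[i]-S[(i+1)%4]).round(4) for i in range(4)])
# yaw from foot near edge & rail far top edge
a,b=ray(ci,c(10,577),.0455),ray(ci,c(660,582),.0455); d=b-a;print("edge yaw",np.degrees(np.arctan2(d[1],d[0])),a,b)
a,b=ray(ci,(135,178.5),.044),ray(ci,(418,172),.044); d=b-a;print("far edge yaw",np.degrees(np.arctan2(d[1],d[0])),a,b)
a,b=ray(ci,(229,185),.0455),ray(ci,(229.5,234),.0455); print("foot end",a,b,np.linalg.norm(a-b)); 
fe=(a+b)/2; d=s-fe; print(np.degrees(np.arctan2(d[1],d[0])),np.linalg.norm(d))
a,b=ray(ci,(466,138),.102),ray(ci,(440,305),.102); d=a-b; print("plate yaw",np.degrees(np.arctan2(d[1],d[0]))-90)
st=read_state(); q=rot(st["eef_rot"]).as_matrix(); tcp=st["eef_pos"]
for dy in (-.01,0,.01):
  for dx in (.155+.0465,): print(dy,proj(ci,tcp+q[:,0]*dx+q[:,1]*dy))
print("obs bar top end", c(364,555))
print("wing bottom/top proj", [proj(ci,tcp+q[:,0]*(.155+k)+q[:,1]*dy) for k,dy in ((-.012,.015),(-.012,-.015))])
E
```

```text
slot [ 0.59398472 -0.0994035   0.0455    ] [np.float64(0.0092), np.float64(0.0248), np.float64(0.0093), np.float64(0.0246)]
edge yaw 17.33362160966908 [ 0.54561773 -0.1365002   0.0455    ] [ 0.64597253 -0.10517855  0.0455    ]
far edge yaw 19.147124615134466 [ 0.44901344 -0.11895251  0.044     ] [ 0.65414885 -0.047729    0.044     ]
foot end [ 0.51887735 -0.10146056  0.0455    ] [ 0.5284393 -0.1410848  0.0455   ] 0.04076164099263491
17.273964695817586 0.07364824632455412
plate yaw 15.989060537416663
-0.01 [323.67320379 260.92512402]
0 [323.67141735 244.81592003]
0.01 [323.66973447 228.20148864]
obs bar top end (322.4, 230.6)
wing bottom/top proj [array([324.03493361, 272.11960255]), array([324.02151672, 338.8591001 ])]
```

```bash
python3 - <<'E'
from h import *; import pickle
ci=pickle.load(open("w5.pkl","rb"))
c=lambda X,Y:(250+(X+.5)/5-.5,120+(Y+.5)/5-.5)
S=[ray(ci,c(*p),.0455) for p in [(337,381),(396,381),(392,530),(334,529)]]
for i,j in((0,3),(1,2)):
  d=S[i]-S[j]; print("slot yaw",np.degrees(np.arctan2(d[1],d[0]))-90)
s=sum(S)/4
st=read_state(); q=rot(st["eef_rot"]).as_matrix(); tcp=st["eef_pos"]
b=ray(ci,c(364,555),tcp[2]-.2015); tip=b-q[:,1]*.01; print("tip",tip, "geom",tcp+q[:,0]*.2015)
print("collar edge pred",proj(ci,tcp+q[:,0]*(.155+.026)+q[:,1]*.011),"obs",c(364,633))
d=s-tip; print("shift tool y,z",d@q[:,1],d@q[:,2], "geom based", (s-tcp)@q[:,1],(s-tcp)@q[:,2])
E
```

```text
slot yaw 16.34736929233668
slot yaw 16.58461043215509
tip [ 0.59301912 -0.09597775  0.12192777] geom [ 0.59325365 -0.09440269  0.12193787]
collar edge pred [323.76792018 241.42908654] obs (322.4, 246.2)
shift tool y,z -0.0036313807765078845 -5.143039530433465e-06 geom based -0.005059226485357065 -0.0007101692387274127
```

Request:
{"fn": "move_arm", "kwargs": {
  "rows": [
    {"translation":[3,-0.4,0],"dr":[0.012,0,0],"grip":-1},
    {"translation":[5,-0.4,0],"dr":[0.012,0,0],"grip":-1},
    {"translation":[5.8,-0.4,0],"dr":[0.012,0,0],"grip":-1},
    {"translation":[6,-0.4,0],"dr":[0.012,0,0],"grip":-1},
    {"translation":[6,-0.4,0],"dr":[0.012,0,0],"grip":-1},
    {"translation":[6,-0.4,0],"dr":[0.012,0,0],"grip":-1}
  ]
}}

```text
time_s: 5.82
eef_pos: [0.5962, -0.0989, 0.2653]
eef_rot: [0.7, -0.105, 0.699, 0.105]
wrist_force: [0.2, -0.6, 0.4]
finger_gap: 0.104
```

```bash
python3 - <<'E'
from h import *; import pickle
eyes.get_image("wrist")
ci=eyes.camera_info("wrist");im=eyes.get_image("wrist")
pickle.dump(ci,open("w6.pkl","wb"))
im=cv2.convertScaleAbs(im[:,:,::-1],alpha=1.5,beta=10)
crop("pics/c7.png",im,250,150,150,140,5)
t=cv2.convertScaleAbs(eyes.get_image("top")[:,:,::-1],alpha=1.3,beta=5)
crop("pics/t7.png",t,370,110,130,130,4.5)
plan([.594,-.0994,.10],17.0)
print(read_state()["wrist_force"])
E
```

```text
opt 0 dr [0.0014 0.0025 0.0012] deg 0.1
opt 180 dr [-3.1402e+00 -1.9000e-03  4.0000e-03] deg -179.9
tr cm [ 1.05  0.05 -0.24] t 5.9667 tcp [ 0.5964 -0.0991  0.2655] j6 1.1080138413537683
tool x [ 0.003 -0.    -1.   ] z yaw 17.080752398379236
[-0.02538089 -0.15167707 -0.28429462]
```

View pics/c7.png

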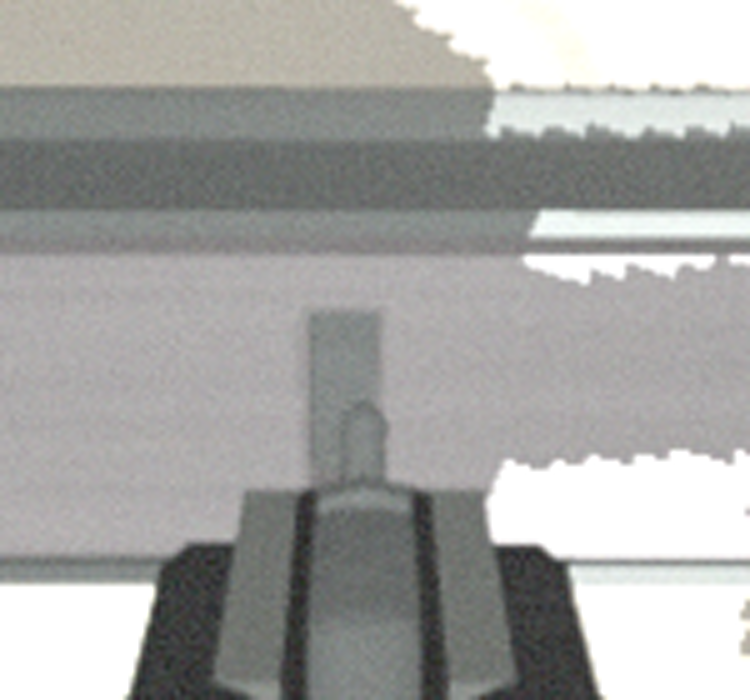

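View pics/t7.png

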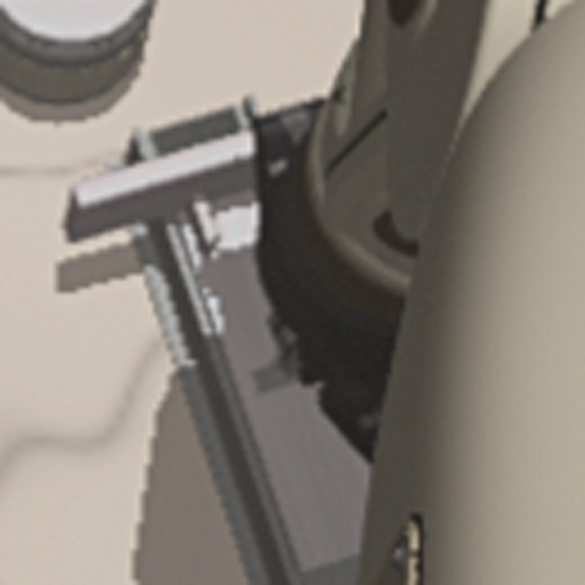

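```bash
python3 - <<'E'
from h import *; import pickle
ci=pickle.load(open("w6.pkl","rb"))
c=lambda X,Y:(250+(X+.5)/5-.5,150+(Y+.5)/5-.5)
st=read_state(); q=rot(st["eef_rot"]).as_matrix(); tcp=st["eef_pos"]
b=ray(ci,c(364,402),tcp[2]-.2015); tip=b-q[:,1]*.01
f=ray(ci,c(345,311),.0455); s=f-q[:,1]*.0125
print(tip,tcp+q[:,0]*.2015,s); d=s-tip; print((d@q[:,1:]*100).round(3), ((s-tcp-q[:,0]*.2)@q[:,1:]*100).round(3))
E
```

```text
[ 0.59704139 -0.10067555  0.06397306] [ 0.59700436 -0.09919774  0.06396148] [ 0.59428823 -0.09941236  0.04551548]
[ 0.204 -0.231] [ 0.062 -0.271]
```

Request:
{"fn": "move_arm", "kwargs": {
  "rows": [
    {"translation":[0.5,0.17,-0.24],"dr":[0,0,0],"grip":-1},
    {"translation":[1.2,0.17,-0.24],"dr":[0,0,0],"grip":-1},
    {"translation":[1.4,0.17,-0.24],"dr":[0,0,0],"grip":-1},
    {"translation":[1.4,0.17,-0.24],"dr":[0,0,0],"grip":-1},
    {"translation":[1.4,0.17,-0.24],"dr":[0,0,0],"grip":-1}
  ]
}}

```text
time_s: 6.38
eef_pos: [0.5929, -0.0982, 0.2494]
eef_rot: [0.699, -0.105, 0.7, 0.105]
wrist_force: [-0.5, -0.0, 0.3]
finger_gap: 0.105
```

```bash
cat > look.py <<'E'
from h import *; import pickle,sys
n=sys.argv[1]
ci=eyes.camera_info("wrist");im=eyes.get_image("wrist")
pickle.dump(ci,open(n+".pkl","wb"))
im=cv2.convertScaleAbs(im[:,:,::-1],alpha=1.5,beta=10)
crop("pics/"+n+".png",im,250,150,150,140,5)
s=read_state(); q=rot(s["eef_rot"]).as_matrix()
print(s["time_s"],s["eef_pos"].round(4),"F",s["wrist_force"].round(2),"tipz",s["eef_pos"][2]-.204,"yaw",np.degrees(np.arctan2(q[1,2],q[0,2])),"F tool y,z",(s["wrist_force"]@q[:,1:]).round(2),"gap",s["finger_gap"],"j6",s["joint_pos"][5])
E
python3 look.py c8
```

```text
6.4333 [ 0.5931 -0.0982  0.2497] F [-0.13 -0.67 -1.48] tipz 0.04566090444513407 yaw 17.0735334448534 F tool y,z [-0.61 -0.32] gap 0.10933254169801311 j6 1.1087325297824884
```

View pics/c8.png

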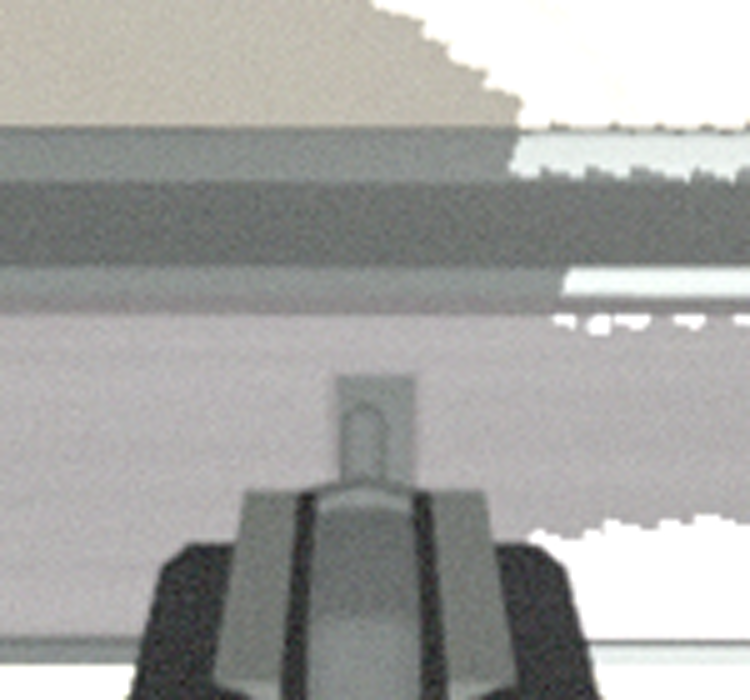

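Request:
{"fn": "move_arm", "kwargs": {
  "rows": [
    {"translation":[-0.1,0,0.12],"dr":[0,0,0],"grip":-1},
    {"translation":[0,0,0.12],"dr":[0,0,0],"grip":-1},
    {"translation":[0.2,0,0.12],"dr":[0,0,0],"grip":-1},
    {"translation":[0.4,0,0.12],"dr":[0,0,0],"grip":-1},
    {"translation":[0.6,0,0.12],"dr":[0,0,0],"grip":-1},
    {"translation":[0.8,0,0.12],"dr":[0,0,0],"grip":-1},
    {"translation":[0.8,0,0.12],"dr":[0,0,0],"grip":-1}
  ]
}}

```text
time_s: 7.02
eef_pos: [0.594, -0.0978, 0.2412]
eef_rot: [0.699, -0.105, 0.7, 0.105]
wrist_force: [-0.8, -0.3, -1.5]
finger_gap: 0.103
```

```bash
python3 look.py c9
```

```text
7.0667 [ 0.5941 -0.0978  0.2414] F [ 1.05  0.65 -1.04] tipz 0.03743978921453153 yaw 17.076172753728272 F tool y,z [0.31 1.2 ] gap 0.10629058386719967 j6 1.109600807403303
```

View pics/c9.png

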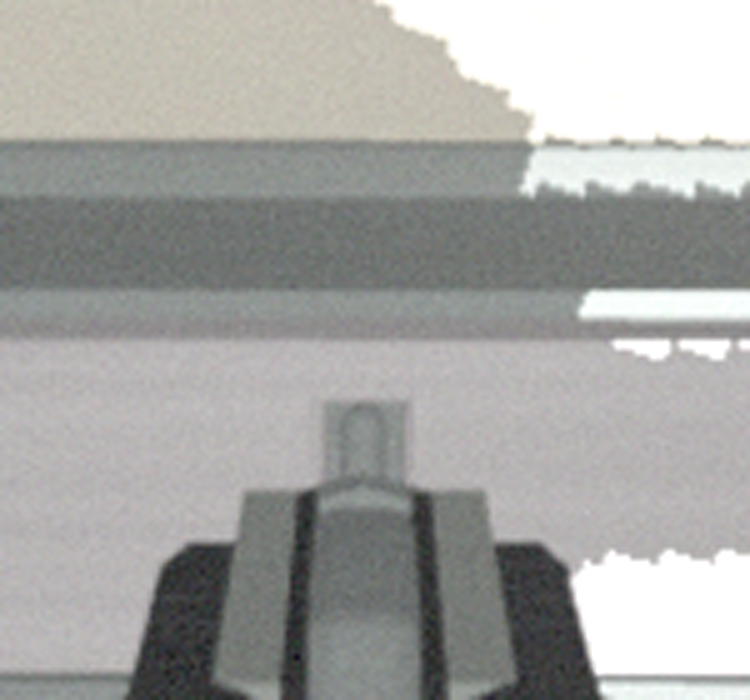

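Request:
{"fn": "move_arm", "kwargs": {
  "rows": [
    {"translation":[0,0,-0.15],"dr":[0,0,0],"grip":-1},
    {"translation":[0,0,-0.35],"dr":[0,0,0],"grip":-1},
    {"translation":[0,0,-0.6],"dr":[0,0,0],"grip":-1},
    {"translation":[0,0,-0.9],"dr":[0,0,0],"grip":-1},
    {"translation":[0,0,-1.2],"dr":[0,0,0],"grip":-1},
    {"translation":[0,0,-1.4],"dr":[0,0,0],"grip":-1},
    {"translation":[0,0,-1.4],"dr":[0,0,0],"grip":-1}
  ]
}}

```text
time_s: 7.65
eef_pos: [0.5804, -0.1021, 0.2421]
eef_rot: [0.699, -0.105, 0.699, 0.105]
wrist_force: [0.6, -0.1, -0.3]
finger_gap: 0.108
```

```bash
python3 look.py c10
```

```text
7.7 [ 0.5804 -0.1021  0.2421] F [1.   0.31 0.28] tipz 0.03806216812839447 yaw 17.058205058464537 F tool y,z [0.   1.04] gap 0.1046485748407001 j6 1.099031937857843
```

View pics/c10.png

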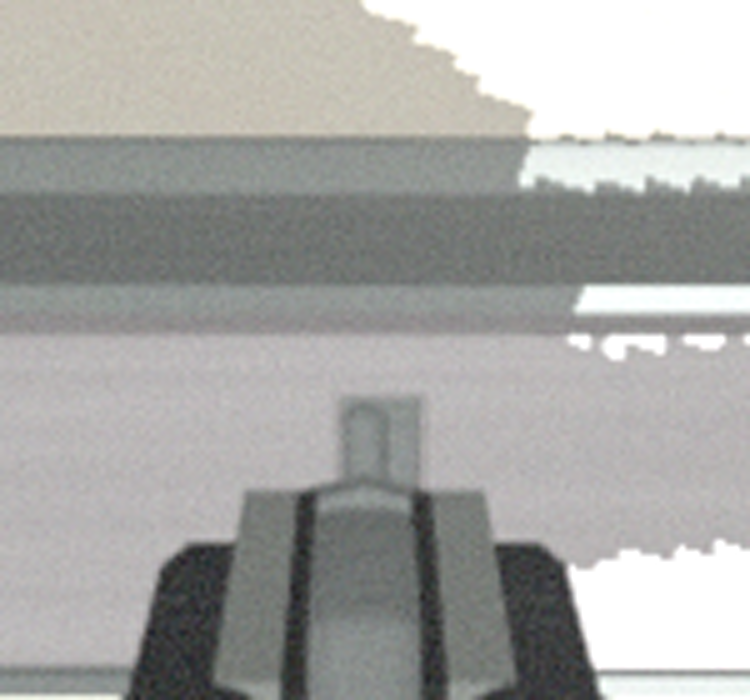

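Request:
{"fn": "move_arm", "kwargs": {
  "rows": [
    {"translation":[0.15,0,0],"dr":[0,0,0],"grip":-1},
    {"translation":[0.3,0,0],"dr":[0,0,0],"grip":-1},
    {"translation":[0.4,0,0],"dr":[0,0,0],"grip":-1},
    {"translation":[0.5,0,0],"dr":[0,0,0],"grip":-1},
    {"translation":[0.5,0,0],"dr":[0,0,0],"grip":-1}
  ]
}}

```text
time_s: 8.12
eef_pos: [0.5807, -0.1021, 0.2371]
eef_rot: [0.699, -0.105, 0.699, 0.105]
wrist_force: [-1.9, -0.1, 4.8]
finger_gap: 0.105
```

```bash
python3 look.py c11
```

```text
8.1667 [ 0.5807 -0.1021  0.2371] F [-2.57 -0.31  3.95] tipz 0.03314288018129957 yaw 17.06545210452574 F tool y,z [ 0.45 -2.55] gap 0.10939928805233937 j6 1.0990728733466166
```

Request:
{"fn": "move_arm", "kwargs": {
  "rows": [
    {"translation":[0,0,-0.05],"dr":[0,0,0],"grip":-1},
    {"translation":[0,0,-0.1],"dr":[0,0,0],"grip":-1},
    {"translation":[0,0,-0.1],"dr":[0,0,0],"grip":-1}
  ]
}}

```text
time_s: 8.42
eef_pos: [0.5802, -0.1022, 0.2373]
eef_rot: [0.7, -0.105, 0.699, 0.105]
wrist_force: [-0.0, 0.0, 4.2]
finger_gap: 0.107
```

Request:
{"fn": "move_arm", "kwargs": {
  "rows": [
    {"translation":[0,0,-0.05],"dr":[0,0,0],"grip":-1},
    {"translation":[0,0,-0.1],"dr":[0,0,0],"grip":-1},
    {"translation":[0,0,-0.1],"dr":[0,0,0],"grip":-1}
  ]
}}

```text
time_s: 8.67
eef_pos: [0.5797, -0.1023, 0.2373]
eef_rot: [0.7, -0.105, 0.698, 0.105]
wrist_force: [2.6, 1.6, 3.6]
finger_gap: 0.107
```

Request:
{"fn": "move_arm", "kwargs": {
  "rows": [
    {"translation":[0,0,-0.05],"dr":[0,0,0],"grip":-1},
    {"translation":[0,0,-0.1],"dr":[0,0,0],"grip":-1},
    {"translation":[0,0,-0.1],"dr":[0,0,0],"grip":-1}
  ]
}}

```text
time_s: 8.92
eef_pos: [0.5788, -0.1027, 0.2374]
eef_rot: [0.7, -0.105, 0.698, 0.105]
wrist_force: [4.5, 1.3, 4.4]
finger_gap: 0.104
```

Request:
{"fn": "move_arm", "kwargs": {
  "rows": [
    {"translation":[0,0,-0.05],"dr":[0,0,0],"grip":-1},
    {"translation":[0,0,-0.1],"dr":[0,0,0],"grip":-1},
    {"translation":[0,0,-0.1],"dr":[0,0,0],"grip":-1}
  ]
}}

```text
time_s: 9.17
eef_pos: [0.5773, -0.1031, 0.2373]
eef_rot: [0.7, -0.105, 0.699, 0.105]
wrist_force: [4.2, 1.5, 4.7]
finger_gap: 0.107
```

Request:
{"fn": "move_arm", "kwargs": {
  "rows": [
    {"translation":[0,0,-0.05],"dr":[0,0,0],"grip":-1},
    {"translation":[0,0,-0.1],"dr":[0,0,0],"grip":-1}
  ]
}}

```text
time_s: 9.33
eef_pos: [0.5763, -0.1035, 0.2372]
eef_rot: [0.7, -0.105, 0.699, 0.105]
wrist_force: [4.2, 2.5, 5.2]
finger_gap: 0.107
```

Request:
{"fn": "move_arm", "kwargs": {
  "rows": [
    {"translation":[0,0,-0.05],"dr":[0,0,0],"grip":-1},
    {"translation":[0,0,-0.1],"dr":[0,0,0],"grip":-1}
  ]
}}

```text
time_s: 9.5
eef_pos: [0.5752, -0.1038, 0.2371]
eef_rot: [0.699, -0.105, 0.699, 0.105]
wrist_force: [5.2, 1.9, 5.6]
finger_gap: 0.108
```

Request:
{"fn": "move_arm", "kwargs": {
  "rows": [
    {"translation":[0,0,-0.05],"dr":[0,0,0],"grip":-1},
    {"translation":[0,0,-0.1],"dr":[0,0,0],"grip":-1}
  ]
}}

```text
time_s: 9.67
eef_pos: [0.5743, -0.1041, 0.2371]
eef_rot: [0.699, -0.105, 0.699, 0.105]
wrist_force: [5.7, 2.1, 5.5]
finger_gap: 0.105
```

Request:
{"fn": "move_arm", "kwargs": {
  "rows": [
    {"translation":[0,0,-0.05],"dr":[0,0,0],"grip":-1},
    {"translation":[0,0,-0.1],"dr":[0,0,0],"grip":-1}
  ]
}}

```text
time_s: 9.83
eef_pos: [0.5733, -0.1044, 0.2371]
eef_rot: [0.699, -0.105, 0.699, 0.105]
wrist_force: [4.6, 2.1, 4.8]
finger_gap: 0.11
```

Request:
{"fn": "move_arm", "kwargs": {
  "rows": [
    {"translation":[0,0,-0.05],"dr":[0,0,0],"grip":-1},
    {"translation":[0,0,-0.1],"dr":[0,0,0],"grip":-1}
  ]
}}

```text
time_s: 10.0
eef_pos: [0.5724, -0.1047, 0.2371]
eef_rot: [0.699, -0.105, 0.699, 0.105]
wrist_force: [5.5, 1.7, 5.3]
finger_gap: 0.11
```

Request:
{"fn": "move_arm", "kwargs": {
  "rows": [
    {"translation":[0,0,-0.05],"dr":[0,0,0],"grip":-1},
    {"translation":[0,0,-0.1],"dr":[0,0,0],"grip":-1}
  ]
}}

```text
time_s: 10.17
eef_pos: [0.5714, -0.105, 0.2371]
eef_rot: [0.699, -0.105, 0.699, 0.105]
wrist_force: [4.3, 1.4, 4.9]
finger_gap: 0.106
```

Request:
{"fn": "move_arm", "kwargs": {
  "rows": [
    {"translation":[0,0,-0.05],"dr":[0,0,0],"grip":-1},
    {"translation":[0,0,-0.1],"dr":[0,0,0],"grip":-1}
  ]
}}

```text
time_s: 10.33
eef_pos: [0.5704, -0.1053, 0.2371]
eef_rot: [0.699, -0.105, 0.699, 0.105]
wrist_force: [4.7, 1.6, 5.0]
finger_gap: 0.104
```

Request:
{"fn": "move_arm", "kwargs": {
  "rows": [
    {"translation":[0,0,-0.05],"dr":[0,0,0],"grip":-1},
    {"translation":[0,0,-0.1],"dr":[0,0,0],"grip":-1}
  ]
}}

```text
time_s: 10.5
eef_pos: [0.5695, -0.1056, 0.2371]
eef_rot: [0.699, -0.105, 0.699, 0.105]
wrist_force: [4.2, 2.0, 5.1]
finger_gap: 0.105
```

Request:
{"fn": "move_arm", "kwargs": {
  "rows": [
    {"translation":[0,0,-0.05],"dr":[0,0,0],"grip":-1},
    {"translation":[0,0,-0.1],"dr":[0,0,0],"grip":-1}
  ]
}}

```text
time_s: 10.67
eef_pos: [0.5685, -0.1059, 0.2371]
eef_rot: [0.699, -0.105, 0.699, 0.105]
wrist_force: [5.0, 0.9, 4.7]
finger_gap: 0.108
```

Request:
{"fn": "move_arm", "kwargs": {
  "rows": [
    {"translation":[0,0,-0.05],"dr":[0,0,0],"grip":-1},
    {"translation":[0,0,-0.1],"dr":[0,0,0],"grip":-1}
  ]
}}

```text
time_s: 10.83
eef_pos: [0.5676, -0.1062, 0.2371]
eef_rot: [0.699, -0.105, 0.699, 0.105]
wrist_force: [4.2, 0.9, 4.3]
finger_gap: 0.102
```

Request:
{"fn": "move_arm", "kwargs": {
  "rows": [
    {"translation":[0,0,-0.05],"dr":[0,0,0],"grip":-1},
    {"translation":[0,0,-0.1],"dr":[0,0,0],"grip":-1}
  ]
}}

```text
time_s: 11.0
eef_pos: [0.5666, -0.1065, 0.2371]
eef_rot: [0.699, -0.105, 0.699, 0.105]
wrist_force: [4.2, 2.2, 5.5]
finger_gap: 0.108
```

Request:
{"fn": "move_arm", "kwargs": {
  "rows": [
    {"translation":[0,0,-0.05],"dr":[0,0,0],"grip":-1},
    {"translation":[0,0,-0.1],"dr":[0,0,0],"grip":-1}
  ]
}}

```text
time_s: 11.17
eef_pos: [0.5657, -0.1068, 0.2371]
eef_rot: [0.699, -0.105, 0.699, 0.105]
wrist_force: [3.9, 1.0, 4.4]
finger_gap: 0.11
```

Request:
{"fn": "move_arm", "kwargs": {
  "rows": [
    {"translation":[0,0,-0.05],"dr":[0,0,0],"grip":-1},
    {"translation":[0,0,-0.1],"dr":[0,0,0],"grip":-1}
  ]
}}

```text
time_s: 11.33
eef_pos: [0.5647, -0.107, 0.2371]
eef_rot: [0.699, -0.105, 0.699, 0.105]
wrist_force: [4.6, 2.4, 5.9]
finger_gap: 0.104
```

Request:
{"fn": "move_arm", "kwargs": {
  "rows": [
    {"translation":[0,0,-0.05],"dr":[0,0,0],"grip":-1},
    {"translation":[0,0,-0.1],"dr":[0,0,0],"grip":-1}
  ]
}}

```text
time_s: 11.5
eef_pos: [0.5638, -0.1074, 0.2371]
eef_rot: [0.699, -0.105, 0.699, 0.105]
wrist_force: [5.0, 2.0, 4.5]
finger_gap: 0.11
```

Request:
{"fn": "move_arm", "kwargs": {
  "rows": [
    {"translation":[0,0,-0.05],"dr":[0,0,0],"grip":-1},
    {"translation":[0,0,-0.1],"dr":[0,0,0],"grip":-1}
  ]
}}

```text
time_s: 11.67
eef_pos: [0.5628, -0.1077, 0.2371]
eef_rot: [0.699, -0.105, 0.699, 0.105]
wrist_force: [4.9, 2.0, 6.0]
finger_gap: 0.106
```

Request:
{"fn": "move_arm", "kwargs": {
  "rows": [
    {"translation":[0,0,-0.05],"dr":[0,0,0],"grip":-1},
    {"translation":[0,0,-0.1],"dr":[0,0,0],"grip":-1}
  ]
}}

```text
time_s: 11.83
eef_pos: [0.5612, -0.1081, 0.2368]
eef_rot: [0.699, -0.105, 0.7, 0.105]
wrist_force: [1.6, 0.0, 3.7]
finger_gap: 0.101
```

Request:
{"fn": "move_arm", "kwargs": {
  "rows": [
    {"translation":[0,0,-0.02],"dr":[0,0,0],"grip":-1},
    {"translation":[0,0,-0.02],"dr":[0,0,0],"grip":-1}
  ]
}}

```text
time_s: 12.0
eef_pos: [0.5603, -0.1081, 0.2356]
eef_rot: [0.698, -0.105, 0.701, 0.105]
wrist_force: [0.9, 1.0, -0.3]
finger_gap: 0.102
```

```bash
python3 look.py c12;python3 look.py c12
```

```text
12.05 [ 0.5603 -0.108   0.2355] F [ 0.61 -0.13 -1.05] tipz 0.03148608303468908 yaw 17.045267328007 F tool y,z [-0.31  0.55] gap 0.10607632310763757 j6 1.0830089009901964
12.1 [ 0.5603 -0.108   0.2355] F [ 0.59  0.71 -1.14] tipz 0.03145302407423192 yaw 17.047827294474736 F tool y,z [0.51 0.78] gap 0.10315861919426231 j6 1.0830450744155184
```

Force fell to zero: the bar is in the strip's slot. Next, lower it gently.

Request:
{"fn": "move_arm", "kwargs": {
  "rows": [
    {"translation":[0.1,0,-0.02],"dr":[0,0,0],"grip":-1},
    {"translation":[0.25,0,-0.04],"dr":[0,0,0],"grip":-1},
    {"translation":[0.4,0,-0.04],"dr":[0,0,0],"grip":-1},
    {"translation":[0.4,0,-0.04],"dr":[0,0,0],"grip":-1}
  ]
}}

```text
time_s: 12.43
eef_pos: [0.5605, -0.108, 0.2319]
eef_rot: [0.698, -0.105, 0.7, 0.105]
wrist_force: [0.5, -0.2, -1.2]
finger_gap: 0.107
```

```bash
python3 look.py c13
```

```text
12.4833 [ 0.5605 -0.108   0.2321] F [-0.68 -0.2  -0.33] tipz 0.028093598814171977 yaw 17.066559031280022 F tool y,z [ 0.  -0.7] gap 0.1066850482290109 j6 1.0826941078808252
```

View pics/c13.png

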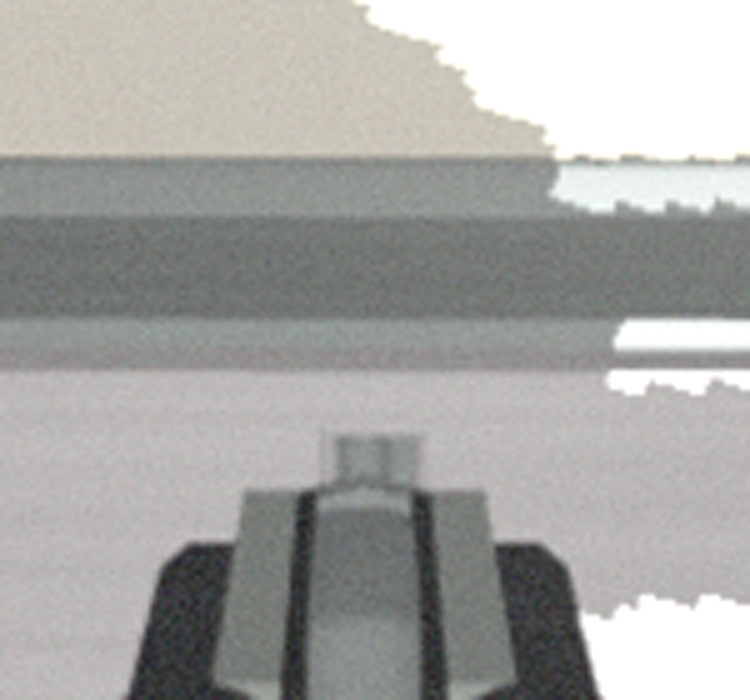

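Request:
{"fn": "move_arm", "kwargs": {
  "rows": [
    {"translation":[0.15,0,0],"dr":[0,0,0],"grip":-1},
    {"translation":[0.3,0,0],"dr":[0,0,0],"grip":-1},
    {"translation":[0.4,0,0],"dr":[0,0,0],"grip":-1},
    {"translation":[0.45,0,0],"dr":[0,0,0],"grip":-1},
    {"translation":[0.45,0,0],"dr":[0,0,0],"grip":-1}
  ]
}}

```text
time_s: 12.9
eef_pos: [0.5607, -0.1081, 0.2281]
eef_rot: [0.699, -0.105, 0.7, 0.105]
wrist_force: [-2.5, 0.0, -0.2]
finger_gap: 0.108
```

```bash
python3 look.py c14
```

```text
12.95 [ 0.5607 -0.1081  0.2282] F [-3.42 -1.17  0.69] tipz 0.024208481414249028 yaw 17.06615687352405 F tool y,z [-0.11 -3.62] gap 0.10664741220195113 j6 1.0826488514782353
```

Request:
{"fn": "move_arm", "kwargs": {
  "rows": [
    {"translation":[0,0,-0.05],"dr":[0,0,0],"grip":-1},
    {"translation":[0.1,0,-0.05],"dr":[0,0,0],"grip":-1},
    {"translation":[0.1,0,-0.05],"dr":[0,0,0],"grip":-1}
  ]
}}

```text
time_s: 13.2
eef_pos: [0.5605, -0.1082, 0.2271]
eef_rot: [0.699, -0.105, 0.699, 0.105]
wrist_force: [-3.2, -0.8, -1.8]
finger_gap: 0.108
```

Request:
{"fn": "move_arm", "kwargs": {
  "rows": [
    {"translation":[0.05,0,0],"dr":[0,0,0],"grip":-1},
    {"translation":[0.05,0,0],"dr":[0,0,0],"grip":-1}
  ]
}}

```text
time_s: 13.37
eef_pos: [0.5605, -0.1082, 0.2269]
eef_rot: [0.699, -0.105, 0.699, 0.105]
wrist_force: [-4.4, -0.7, 0.8]
finger_gap: 0.108
```

Request:
{"fn": "move_arm", "kwargs": {
  "rows": [
    {"translation":[0,0,-0.08],"dr":[0,0,0],"grip":-1},
    {"translation":[0.05,0,-0.08],"dr":[0,0,0],"grip":-1},
    {"translation":[0.05,0,-0.08],"dr":[0,0,0],"grip":-1}
  ]
}}

```text
time_s: 13.62
eef_pos: [0.5602, -0.1083, 0.2269]
eef_rot: [0.7, -0.105, 0.699, 0.105]
wrist_force: [-3.3, 0.7, 3.2]
finger_gap: 0.109
```

```bash
python3 look.py c15
```

```text
13.6667 [ 0.5602 -0.1083  0.2269] F [-3.8  -0.31  4.04] tipz 0.022861517708321705 yaw 17.081055336502416 F tool y,z [ 0.82 -3.72] gap 0.10362719161360977 j6 1.0815905411226843
```

View pics/c15.png

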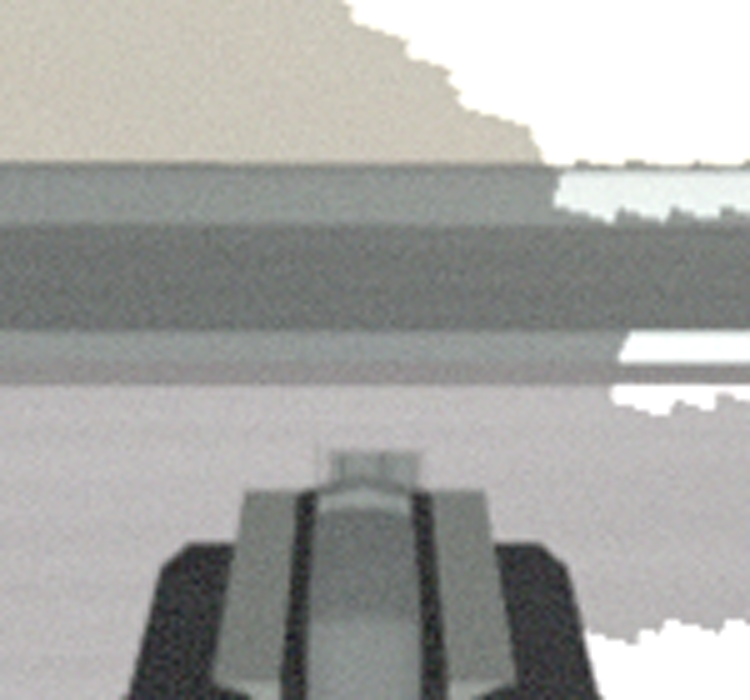

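Collar contact is confirmed: TCP is at 0.2269 m, exactly the seated height given the grasp offset, with about 4 N. I'll turn in stages.

Request:
{"fn": "move_arm", "kwargs": {
  "rows": [
    {"translation":[0,0,-0.02],"dr":[-0.1,0,0],"grip":-1},
    {"translation":[0,0,-0.02],"dr":[-0.2,0,0],"grip":-1},
    {"translation":[0,0,-0.02],"dr":[-0.3,0,0],"grip":-1},
    {"translation":[0,0,-0.02],"dr":[-0.4,0,0],"grip":-1},
    {"translation":[0,0,-0.02],"dr":[-0.4,0,0],"grip":-1}
  ]
}}

```text
time_s: 14.08
eef_pos: [0.5596, -0.1091, 0.2269]
eef_rot: [0.664, -0.243, 0.664, 0.242]
wrist_force: [-5.4, -3.5, 4.8]
finger_gap: 0.11
```

```bash
python3 look.py c16
```

```text
14.1333 [ 0.5596 -0.1091  0.2269] F [-4.92 -2.78  4.88] tipz 0.022864549649076193 yaw 39.98704099949369 F tool y,z [ 1.02 -5.57] gap 0.10810915578417643 j6 0.6807874268271896
```

View pics/c16.png

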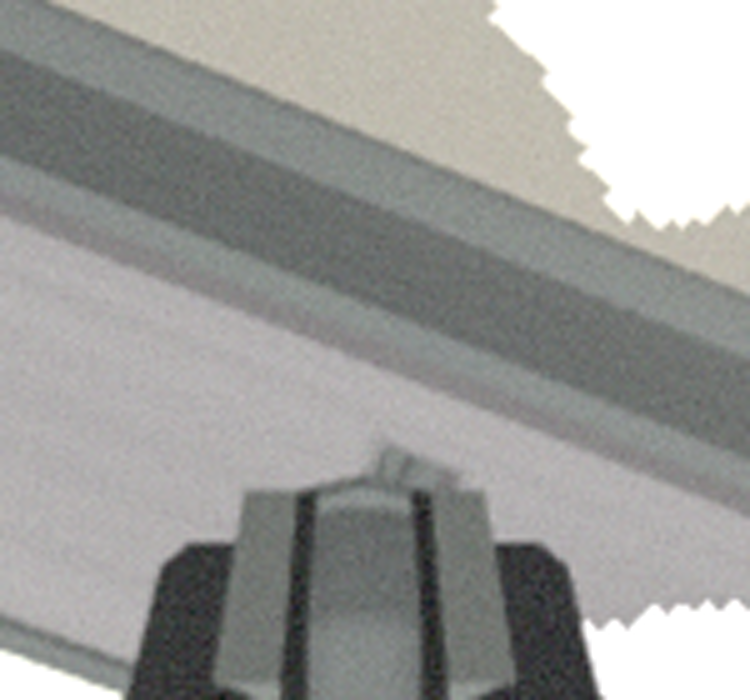

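Request:
{"fn": "move_arm", "kwargs": {
  "rows": [
    {"translation":[0,0.03,-0.08],"dr":[-0.1,0,0],"grip":-1},
    {"translation":[0,0.03,-0.08],"dr":[-0.2,0,0],"grip":-1},
    {"translation":[0,0.03,-0.08],"dr":[-0.3,0,0],"grip":-1},
    {"translation":[0,0.03,-0.08],"dr":[-0.4,0,0],"grip":-1},
    {"translation":[0,0.03,-0.08],"dr":[-0.4,0,0],"grip":-1}
  ]
}}

```text
time_s: 14.55
eef_pos: [0.5589, -0.11, 0.2269]
eef_rot: [0.602, -0.371, 0.604, 0.368]
wrist_force: [-4.3, -5.0, 3.7]
finger_gap: 0.103
```

```bash
python3 look.py c17
```

```text
14.6 [ 0.5589 -0.11    0.2269] F [-3.21 -5.13  3.75] tipz 0.022891726724107442 yaw 62.86831425677451 F tool y,z [ 0.51 -6.04] gap 0.10801492486263188 j6 0.2800869906119222
```

Request:
{"fn": "move_arm", "kwargs": {
  "rows": [
    {"translation":[0,0,0],"dr":[-0.1,0,0],"grip":-1},
    {"translation":[0,0,0],"dr":[-0.2,0,0],"grip":-1},
    {"translation":[0,0,0],"dr":[-0.3,0,0],"grip":-1},
    {"translation":[0,0,0],"dr":[-0.4,0,0],"grip":-1},
    {"translation":[0,0,0],"dr":[-0.4,0,0],"grip":-1}
  ]
}}

```text
time_s: 15.02
eef_pos: [0.5586, -0.1105, 0.2269]
eef_rot: [0.516, -0.483, 0.519, 0.481]
wrist_force: [-5.2, -5.8, 4.3]
finger_gap: 0.106
```

```bash
python3 look.py c18
```

```text
15.0667 [ 0.5586 -0.1104  0.2269] F [-5.13 -6.22  4.93] tipz 0.022891111061082936 yaw 85.75861380158707 F tool y,z [ 4.66 -6.61] gap 0.1027763732014054 j6 -0.11992014111211667
```

View pics/c18.png

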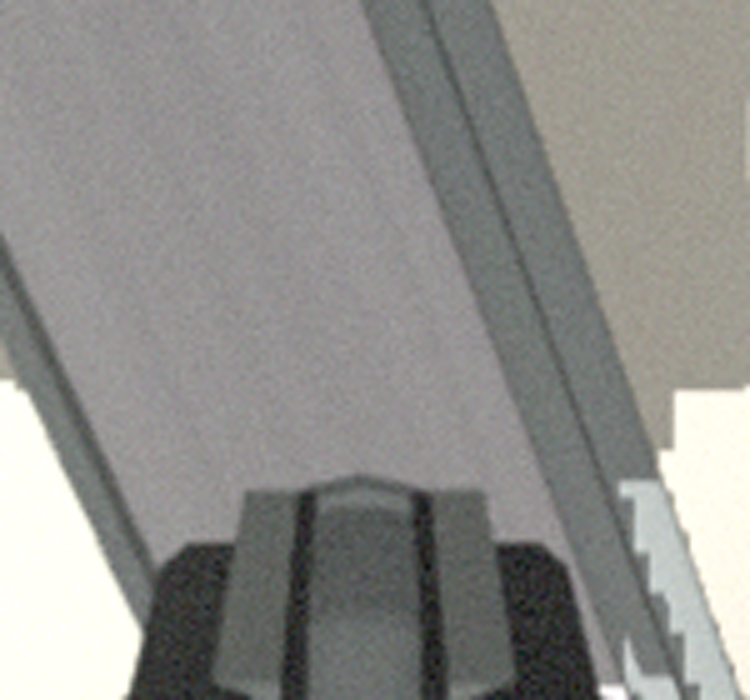

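Request:
{"fn": "move_arm", "kwargs": {
  "rows": [
    {"translation":[0,0.05,-0.07],"dr":[-0.1,0,0],"grip":-1},
    {"translation":[0,0.05,-0.07],"dr":[-0.2,0,0],"grip":-1},
    {"translation":[0,0.05,-0.07],"dr":[-0.3,0,0],"grip":-1},
    {"translation":[0,0.05,-0.07],"dr":[-0.372,0,0],"grip":-1},
    {"translation":[0,0.05,-0.07],"dr":[-0.372,0,0],"grip":-1}
  ]
}}

```text
time_s: 15.48
eef_pos: [0.5582, -0.111, 0.2269]
eef_rot: [-0.418, 0.57, -0.421, -0.568]
wrist_force: [-4.4, -5.6, 4.9]
finger_gap: 0.107
```

```bash
python3 look.py c19; python3 - <<'E'
from h import *
im=cv2.convertScaleAbs(eyes.get_image("scene")[:,:,::-1],alpha=1.3,beta=5)
crop("pics/s19.png",im,150,80,220,160,3.5)
E
```

```text
15.5333 [ 0.5582 -0.111   0.2269] F [-5.26 -6.27  4.53] tipz 0.02289671093722484 yaw 107.07282787890189 F tool y,z [ 6.87 -4.47] gap 0.11114722866250189 j6 -0.4931130671149039
```

View pics/s19.png

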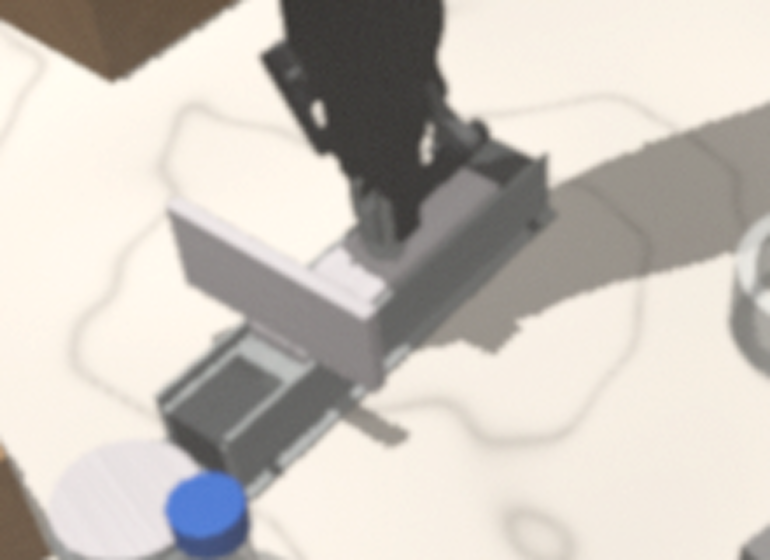

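View pics/c19.png

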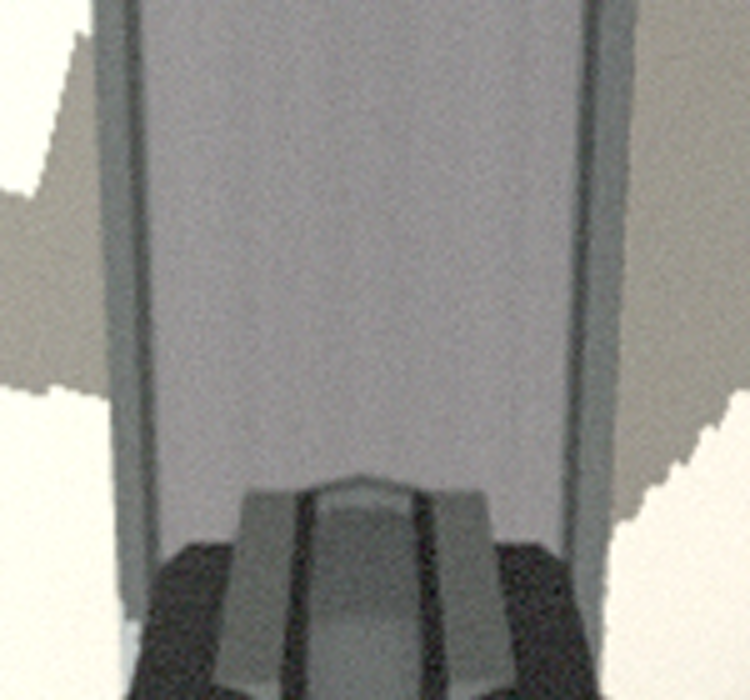

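Request:
{"fn": "move_arm", "kwargs": {
  "rows": [
    {"translation":[0,0.06,-0.05],"dr":[0,0,0],"grip":-1},
    {"translation":[0,0.06,-0.05],"dr":[0,0,0],"grip":-1}
  ]
}}

```text
time_s: 15.75
eef_pos: [0.5581, -0.1112, 0.2269]
eef_rot: [-0.419, 0.57, -0.421, -0.568]
wrist_force: [-4.0, -4.4, 3.7]
finger_gap: 0.108
```

```bash
python3 look.py c20
```

```text
15.8 [ 0.5581 -0.1112  0.2269] F [-3.31 -4.6   3.57] tipz 0.022892662813817688 yaw 107.06909755167585 F tool y,z [ 4.52 -3.44] gap 0.10717387451009383 j6 -0.49390115680526964
```

Forces are easing, so I'll relieve a little more and then open.

Request:
{"fn": "move_arm", "kwargs": {
  "rows": [
    {"translation":[-0.02,0.1,-0.07],"dr":[0,0,0],"grip":-1},
    {"translation":[-0.02,0.1,-0.07],"dr":[0,0,0],"grip":-0.8},
    {"translation":[-0.02,0.1,-0.07],"dr":[0,0,0],"grip":-0.5},
    {"translation":[-0.02,0.1,-0.07],"dr":[0,0,0],"grip":-0.2},
    {"translation":[-0.02,0.1,-0.07],"dr":[0,0,0],"grip":0},
    {"translation":[-0.02,0.1,-0.07],"dr":[0,0,0],"grip":0}
  ]
}}

```text
time_s: 16.3
eef_pos: [0.5576, -0.1106, 0.2266]
eef_rot: [-0.42, 0.569, -0.419, -0.569]
wrist_force: [0.1, -0.6, -0.3]
finger_gap: 0.501
```

```bash
python3 look.py c21
```

```text
16.35 [ 0.5575 -0.1107  0.2266] F [0.55 0.55 1.45] tipz 0.02255035581617637 yaw 107.17764719752644 F tool y,z [-0.69  0.37] gap 0.4991984793577181 j6 -0.4958971746475956
```

View pics/c21.png

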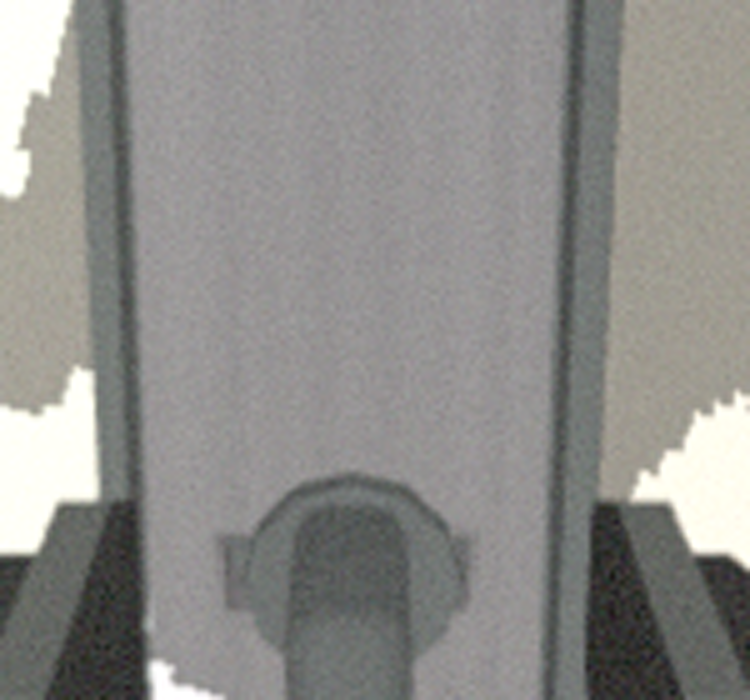

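The screw sits flat with its wing along the rail and its collar over the slot. Withdrawing straight up.

Request:
{"fn": "move_arm", "kwargs": {
  "rows": [
    {"translation":[-1,0,0],"dr":[0,0,0],"grip":0},
    {"translation":[-3,0,0],"dr":[0,0,0],"grip":0},
    {"translation":[-6,0,0],"dr":[0,0,0],"grip":0},
    {"translation":[-10,0,0],"dr":[0,0,0],"grip":0},
    {"translation":[-14,0,0],"dr":[0,0,0],"grip":0},
    {"translation":[-15,0,0],"dr":[0,0,0],"grip":0},
    {"translation":[-15,0,0],"dr":[0,0,0],"grip":0}
  ]
}}

```text
time_s: 16.93
eef_pos: [0.5584, -0.1111, 0.3824]
eef_rot: [-0.422, 0.572, -0.418, -0.566]
wrist_force: [-0.1, -0.9, -0.5]
finger_gap: 0.501
```

```bash
python3 look.py c22; python3 - <<'E'
from h import *
im=cv2.convertScaleAbs(eyes.get_image("scene")[:,:,::-1],alpha=1.3,beta=5)
crop("pics/s22.png",im,170,80,280,230,2.8)
im=eyes.get_image("wrist")[:,:,::-1]
crop("pics/w22.png",cv2.convertScaleAbs(im,alpha=1.4,beta=5),240,130,180,200,3)
E
```

```text
16.9833 [ 0.5577 -0.111   0.3794] F [-0.23 -0.45 -0.42] tipz 0.17542941593845554 yaw 107.15037903695564 F tool y,z [ 0.35 -0.36] gap 0.502066733151252 j6 -0.49582284008429534
```

View pics/s22.png

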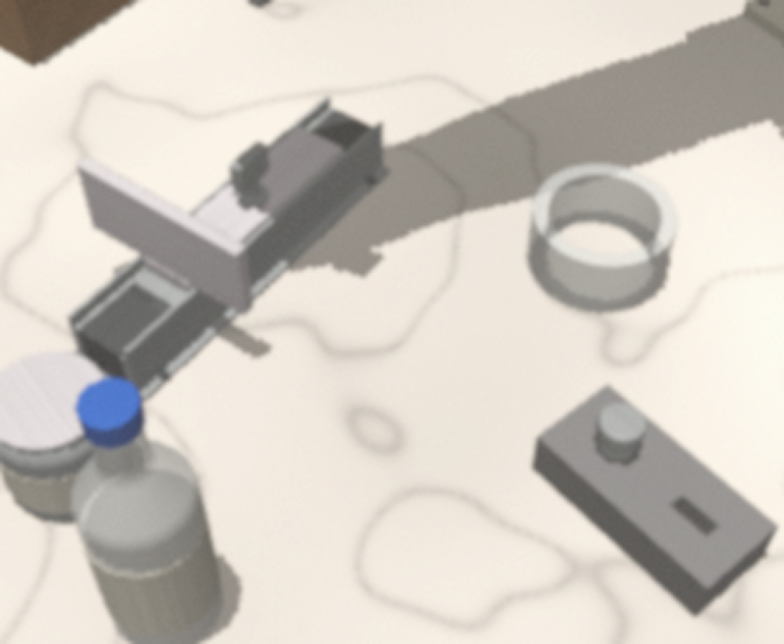

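View pics/w22.png

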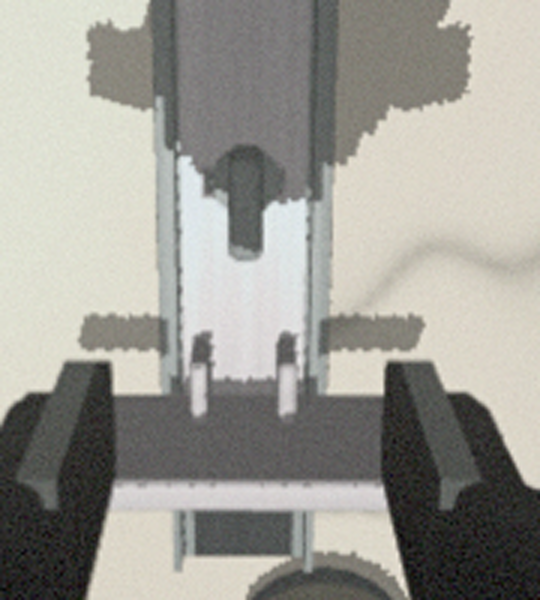

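The screw stands seated with its wing along the rail (scene crop 250,175). The pin is still in the holder (620,425), the other pocket is empty, and the gripper is clear.

```bash
python3 -c "
from station import arm
print(arm.hand_in())"
```

```text
the job is handed in; nothing more can be done
None
```

The carton stop is fastened to its rail: the thumbscrew is through both slots, turned a quarter turn and released. I handed the job in at about 17 s; no verdict was reported.

**Slot search:** I put the screw through the foot's slot and dragged the stop with the tip pressed on the strip at about 4–6 N. After about 33 mm of slide the vertical force fell to zero and the tip dropped in.

**Seating and turn:** I lowered the collar until it met the foot with about 4 N at its seated height. The turn went from 17.07° to 107.07°, or 90.0°.

**Forces:** Readings taken between moves never exceeded about 10 N. A sideways load of up to about 8 N built up during the turn; I didn't pin down the cause, but eased it before opening the gripper.

**Last checks:** The pictures show the collar flat on the foot, the wing along the rail and the gripper clear. The round-headed pin is still in its pocket and the other pocket is empty. I did not tug on the screw, so the lock itself rests on the seated height and the turn angle.

**Disagreement:** The top and wrist cameras differed by about 2–3 mm in y. I worked from the wrist camera alone, and the screw fitted.

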